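# Gauge two frame mouldings and clamp the deeper one

## Task

On the sloping framing board lie two white picture-frame mouldings. Take the yellow sprung depth gauge from its cradle and gauge first the left and then the right groove (left and right as the robot sees them): push the pin into the groove, about half way along the bar, until the gauge's base sits flat across the moulding, and hold it there for a second to read the depth. Stand the gauge back upright in its cradle, then turn the quarter-turn clamp of the moulding with the deeper groove clockwise until it drops into its locked detent, leaving the other clamp open and the things standing around undisturbed.

Things in the scene. Friction and masses are not known exactly. Their poses are not given: they have to be found in the camera images.
- gauge_mid (a point): centre of the yellow depth gauge, half-way up; z up along it. Base underside 38 below this point, top 38 above. Body 24 x 24, from 30 below to 32 above: grip it across y. Base: steel foot 56 (own y) x 22 (own x) x 8 thick. A steel pin 5 across stands 16 out of the middle of the base when free. 0.10 to 0.18 kg. Starts upright in the cradle, pin hanging free.
- gauge_pin (a joint): how far the gauge's sprung pin is pushed in, m: 0 free (16 mm out), 0.016 flush with the base. With the base flat on the bar, groove depth = 0.016 minus this: reads 0.010 in the 6 mm groove, 0.004 in the 12 mm one. The spring pushes with 1.2 N plus 0.3 N per mm. A red tab on the gauge's +x face rises equally.
- cradle_seat (a point): dark wooden cradle fixed to the table, 46 x 84 on plan: middle of its two rails' upper faces, 30 above the table, where the underside of the gauge's base rests. z up; the gauge's base lies along the cradle's own y. The pin hangs in the 30 wide gap between the rails. Lips 6 high stand 18 (x) and 34 (y) from the middle, round the base.
- groove_p: groove of one of two like, fixed white-primed mouldings 120 x 45 x 28; one is 6 deep, one 12: gauge them to tell. Origin: middle of the groove's mouth, level with the bar's upper face. x along the groove, up the slope, away from the robot; y left; z normal of the face, 25 degrees from vertical. Groove 10 wide, full length, open ends. The two lie 130 apart along y; left = larger world y.
- groove_q: groove of one of two like, fixed white-primed mouldings 120 x 45 x 28; one is 6 deep, one 12: gauge them to tell. Origin: middle of the groove's mouth, level with the bar's upper face. x along the groove, up the slope, away from the robot; y left; z normal of the face, 25 degrees from vertical. Groove 10 wide, full length, open ends. The two lie 130 apart along y; left = larger world y.
- cam_left (a joint): turn of the left clamp, which stands just below the left moulding's lower end: 0 open, 1.571 rad locked, growing clockwise seen looking down onto the sloping face. Sprung: past about 0.8 rad it snaps on into the locked detent and its tongue drops 3 mm onto the moulding; short of that it springs back open. Takes about 0.1 N m. Starts open.
- cam_left_grip (a point): left clamp's red wing: point on its turning axis, 10 below the wing's top, 60 above the board's face. Wing 42 long (own y) x 10 thick (own x) x 24 tall (own z = turning axis = normal of the face, 25 degrees from vertical, leaning to the robot). Open, it lies across the slope; locked, it points up the slope. Wing's lower edge 14 below this point, tongue 23 below.
- cam_right (a joint): turn of the right clamp, which stands just below the right moulding's lower end: 0 open, 1.571 rad locked, growing clockwise seen looking down onto the sloping face. Sprung: past about 0.8 rad it snaps on into the locked detent and its tongue drops 3 mm onto the moulding; short of that it springs back open. Takes about 0.1 N m. Starts open.
- cam_right_grip (a point): right clamp's red wing: point on its turning axis, 10 below the wing's top, 60 above the board's face. Wing 42 long (own y) x 10 thick (own x) x 24 tall (own z = turning axis = normal of the face, 25 degrees from vertical, leaning to the robot). Open, it lies across the slope; locked, it points up the slope. Wing's lower edge 14 below this point, tongue 23 below.
- paperweight: dark wooden paperweight bar 45 x 200 x 28, lying beyond the cradle (mm); origin at the centre of its underside; not part of the work, leave it
- dish: white porcelain dish 100 across, 22 high, beside the cradle (mm); origin at the centre of its underside; not part of the work, leave it
- seal: marble seal stone 26 x 26 x 55, standing behind the cradle (mm); origin at the centre of its underside; not part of the work, leave it
- ink: ink jar 52 across, 75 high, left of the framing board (mm); origin at the centre of its underside; not part of the work, leave it
- paste_tin: red round tin 64 across, 26 high, left of the framing board (mm); origin at the centre of its underside; not part of the work, leave it

How it is judged (in metres and radians):
On the way, in this order (a step that is already met when the one before it is completed fails the run):
1. the gauge's base sits flat on the left moulding with its pin in the groove, held 0.5 s (((y of groove_p in the frame of groove_q above 0 m and z of gauge_mid in the frame of groove_p between 0.0358 and 0.0402 m and y of gauge_mid in the frame of groove_p between -0.006 and 0.006 m and x of gauge_mid in the frame of groove_p between -0.055 and 0.055 m and angle between the z axis of gauge_mid and the z axis of groove_p, either way round below 0.07 rad and value of joint gauge_pin between 0.0015 and 0.013 m) or (y of groove_p in the frame of groove_q below 0 m and z of gauge_mid in the frame of groove_q between 0.0358 and 0.0402 m and y of gauge_mid in the frame of groove_q between -0.006 and 0.006 m and x of gauge_mid in the frame of groove_q between -0.055 and 0.055 m and angle between the z axis of gauge_mid and the z axis of groove_q, either way round below 0.07 rad and value of joint gauge_pin between 0.0015 and 0.013 m))), for 0.5 s.
2. the gauge's base sits flat on the right moulding with its pin in the groove, held 0.5 s (((y of groove_p in the frame of groove_q above 0 m and z of gauge_mid in the frame of groove_q between 0.0358 and 0.0402 m and y of gauge_mid in the frame of groove_q between -0.006 and 0.006 m and x of gauge_mid in the frame of groove_q between -0.055 and 0.055 m and angle between the z axis of gauge_mid and the z axis of groove_q, either way round below 0.07 rad and value of joint gauge_pin between 0.0015 and 0.013 m) or (y of groove_p in the frame of groove_q below 0 m and z of gauge_mid in the frame of groove_p between 0.0358 and 0.0402 m and y of gauge_mid in the frame of groove_p between -0.006 and 0.006 m and x of gauge_mid in the frame of groove_p between -0.055 and 0.055 m and angle between the z axis of gauge_mid and the z axis of groove_p, either way round below 0.07 rad and value of joint gauge_pin between 0.0015 and 0.013 m))), for 0.5 s.
3. the gauge stands upright in its cradle, let go (horizontal distance between gauge_mid and cradle_seat below 0.012 m and z of gauge_mid in the frame of cradle_seat between 0.034 and 0.042 m and angle between gauge_mid's own z axis and vertical below 0.1 rad and contact force between gauge and the fingers below 0.1 N), for 0.2 s.
4. the clamp of the moulding with the deeper groove is in its locked detent (((y of groove_p in the frame of groove_q above 0 m and value of joint cam_left above 1.45 rad and value of joint cam_right below 0.3 rad) or (y of groove_p in the frame of groove_q below 0 m and value of joint cam_right above 1.45 rad and value of joint cam_left below 0.3 rad))), for 0.2 s.
At the end, for the whole second after the job is handed in: The clamp below the moulding with the 12 mm groove is locked (over 1.45 rad), the other clamp is open (under 0.3 rad), and the gauge stands released in its cradle, within 12 mm of the seat's middle on plan, base within 4 mm of the seat's height, within 0.1 rad of upright; both clamps are at rest (all of step 3 and ((y of groove_p in the frame of groove_q above 0 m and value of joint cam_left above 1.45 rad and value of joint cam_right below 0.3 rad) or (y of groove_p in the frame of groove_q below 0 m and value of joint cam_right above 1.45 rad and value of joint cam_left below 0.3 rad)) and velocity of joint each of cam_left, cam_right below 0.1 rad/s); the robot touches nothing.
It fails at once if the clamp of the moulding with the shallower groove is turned past 0.6 rad ((y of groove_p in the frame of groove_q above 0 m and value of joint cam_right above 0.6 rad) or (y of groove_p in the frame of groove_q below 0 m and value of joint cam_left above 0.6 rad)).
It fails at once if a thing standing around is moved more than 40 mm or tipped over (distance of any of paperweight, dish, seal, ink, paste_tin from where it was at the start of the episode above 0.04 m or angle between any of paperweight, dish, seal, ink, paste_tin's own z axis and vertical above 0.6 rad).
It also fails if it takes over 67 s, if anything falls off the work surface, if the arm or the gripper's body presses on something with over 40 N, if the wrist force passes 120 N, or if a joint passes its speed limit or range.

## Robot

A 7-joint arm with a two-finger parallel gripper is mounted at the origin on the work surface. World frame = base frame: x ahead of the robot, y to its left, z up, the work surface at z = 0. Lengths are in m, angles in degrees, forces in N, time in s.
With the tool pointing down it reaches from about 0.425 to 0.875 m from the base axis. Payload 4.7 kg.
Tool frame: the origin (TCP) lies at the very end of the fingers, on their centre line; the grasp point (between the pads) lies 19 mm behind it (env.grip_point_offset is the distance from the TCP to the grasp point, in m); z points along the fingers, y is the line along which they close (so a half turn about z gives the same grasp; the last joint's range is limited). The gripper opens to 87 mm and grips with 3 to 60 N. Pads are 19 mm wide; open, the fingers measure 117 mm over their backs; the gripper's body (75 mm by 190 mm) begins 51 mm behind the grasp point.
Start: joints at [73.688, 18.392, -4.016, 83.108, 1.295, 78.541, -3.26], TCP at [0.191, -0.621, 0.184] pointing down, gripper open.
Joint ranges: [-163.93, 163.93], [-17.29, 119.83], [-79.2, 71.16], [3.27, 140.29], [-89.18, 269.18], [5.43, 117.66], [-154.24, 154.24]. Speed limits (degrees/s): [147.25, 147.25, 180, 180, 180, 180, 180].

## Interface

Orientations are given as [roll, pitch, yaw] about the fixed x, y, z axes, in that order (R = Rz(yaw) Ry(pitch) Rx(roll)).
In Python, from cell import env gives the robot as it stands.
- The arm moves only by the tool jog_arm, never from a script. Its argument "motion" is a list of rows, each an object of numbers: "x", "y", "z": the shift along the tool's x, y, z in cm; "ax", "ay", "az": the turn, a rotation vector about the tool's x, y, z in degrees. In form: [{"x": .., "y": .., "z": .., "ax": .., "ay": .., "az": ..}, ...]. A call has exactly 5 rows; each row shifts and turns the commanded pose from where the row before left it, along the tool's axes as they then stand; what a row does not reach is not made up. A row lasts 1/10 s, in which the tool goes at most 50 mm and 8.59 degrees, less where a joint would pass 70% of its speed; a pose out of reach is approached as far as the arm can. A call is refused whole if a number of a shift passes 5 or a number of a turn 8.59, either way. A call with a gripper value outside its range is refused whole. "claw" is the gripper command: -1 is shut, 1 is fully open, values between are in proportion, set as the call begins (left out, the last holds). The fingers move at their own pace and stop on an object; "squeeze" is the grip in N (left out, the last holds). Time passes only in rows, so rows that do not move let the fingers close, or fill a call up. It gives the time, the measured TCP pose, the force, the opening and the grip force at its end, in the units of the state.
- env.get_obs(): the state, without advancing time (a new reading comes with each control period).
- env.read_camera(name): name is "scene" or "top" or "wrist"; returns the picture (420x560x3 uint8, red, green, blue); there is no depth.
- env.camera_params(name): a dict with "fx", "fy", "cx", "cy" (pixels), "extrinsics" (4x4, takes a point from world to camera coordinates). Camera axes: x right, y up, looking along -z (the intrinsics and any distortion apply to the point x, -y, -z); pixel columns grow to the right and rows downward; lengths in m; the calibration is good to about 2 mm. A picture is of the moment at which its call begins: read the wrist's pose just before it. camera_params takes no time and is no camera call; for the wrist camera it gives the pose at the moment of the call.
- env.sign_off(): hands the job in; it is judged then, once.
The state is a dict: "time_s": time; "qpos": joint angles; "joint_velocities": joint speeds; "effort": joint torques, N m; "tool_pos": TCP position; "tool_rot": TCP orientation; "force": force on the tool from outside, world axes, zero at the start; "wrist_torque": the same for the moment, N m; "grip_width": finger opening in m; "grasp_force": force on a finger pad.
Only numpy, scipy, OpenCV 4.12 (cv2) and the standard library are available. Lean on these libraries where they do the work, as an engineer would, in place of code of your own. Each camera call takes 0.05 s, during which the arm holds its last target. There are 200 camera calls.

## Working session

There is one attempt and no reset: what is moved stays moved. The work goes in short steps, Python scripts to look and compute and a tool call to move; the robot and the scene stay as the last step left them, time stands still between calls to the robot, and variables do not carry over. Pictures are saved under pics/ and viewed, at most 10 in all, crops included, and the job is handed in when it is done.

Besides the shell and the picture viewer there is one more tool, called after "Call:" by a JSON object that holds its "api" and its "payload". jog_arm: Moves the arm, as the interface text tells. Its arguments: {"type":"object","properties":{"motion":{"type":"array"},"claw":{"type":"number"},"squeeze":{"type":"number"}},"required":["motion"]}

```bash
ls; mkdir -p pics; python3 - <<'E'
from cell import env
import cv2
o=env.get_obs()
print(o['time_s'],o['tool_pos'],o['tool_rot'],o['grip_width'],env.grip_point_offset)
for n in ('scene','top'):
    p=env.camera_params(n); print(n,p)
    cv2.imwrite(f'pics/{n}0.png',env.read_camera(n)[:,:,::-1])
E
```

```text
pics
0.0 [ 0.19112218 -0.62058392  0.18296548] [-1.79888114e+02  4.78643330e-03  1.71229861e+01] 0.08711970433322165 0.0187
scene {'fx': 511.90931625256525, 'fy': 511.90931625256525, 'cx': 281.52111687678433, 'cy': 210.4731055757905, 'extrinsics': array([[ 0.89043908,  0.45451134,  0.02318827, -0.50197804],
       [-0.29591736,  0.53952017,  0.78825814,  0.1208965 ],
       [ 0.34576173, -0.70875766,  0.61490764, -1.46290231],
       [ 0.        ,  0.        ,  0.        ,  1.        ]])}
top {'fx': 541.5322515766559, 'fy': 541.5322515766559, 'cx': 282.78924856025105, 'cy': 204.05026289023516, 'extrinsics': array([[-0.01159086, -0.9998008 , -0.01624851, -0.00603212],
       [ 0.98219608, -0.01443078,  0.18730355, -0.57556524],
       [-0.18750072, -0.01378821,  0.98216769, -1.34591697],
       [ 0.        ,  0.        ,  0.        ,  1.        ]])}
```

View pics/scene0.png

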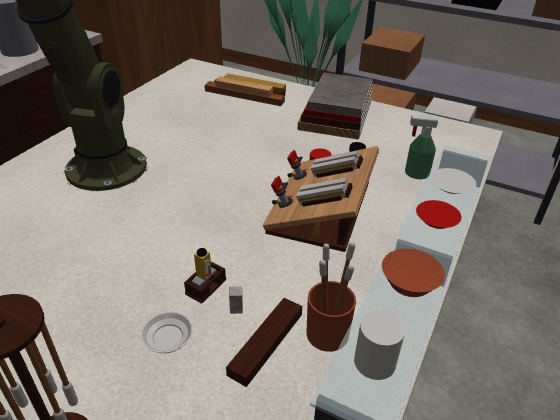

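View pics/top0.png

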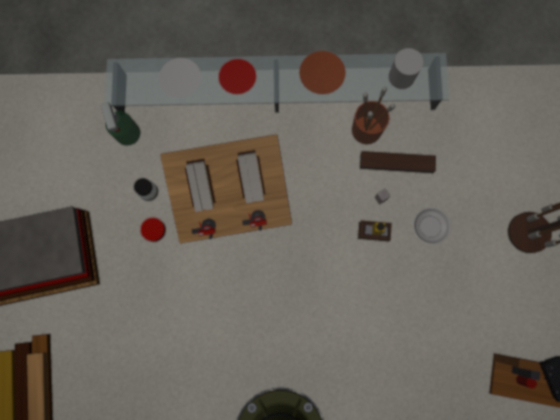

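The scene view shows the gauge in its cradle at about (203,272), with the board, its two mouldings and the red clamps at about (280-355,160-200). In the top view the cradle is at (375,231), the mouldings at (199,186) and (250,178), and the clamps at (207,228) and (258,219).

```bash
cat > h.py <<'E'
import numpy as np, cv2
from scipy.spatial.transform import Rotation as R
from cell import env
def proj(P,c):
    q=c['extrinsics'][:3,:3]@np.asarray(P,float)+c['extrinsics'][:3,3]
    return np.array([c['cx']+c['fx']*q[0]/-q[2], c['cy']+c['fy']*q[1]/q[2]])
def ray(uv,c):
    E=c['extrinsics'];d=np.array([(uv[0]-c['cx'])/c['fx'],-(uv[1]-c['cy'])/c['fy'],-1.])
    return -E[:3,:3].T@E[:3,3], E[:3,:3].T@d
def onz(uv,c,z):
    o,d=ray(uv,c); return o+d*(z-o[2])/d[2]
def tri(*uvc):
    A=np.zeros((3,3));b=np.zeros(3);L=[]
    for uv,c in uvc:
        o,d=ray(uv,c);d/=np.linalg.norm(d);M=np.eye(3)-np.outer(d,d);A+=M;b+=M@o;L.append((M,o))
    P=np.linalg.solve(A,b); return P,[round(1000*np.linalg.norm(M@(P-o)),1) for M,o in L]
def blobs(img,lo,hi,mina=5):
    m=cv2.inRange(cv2.cvtColor(img,cv2.COLOR_RGB2HSV),lo,hi)
    n,l,s,ce=cv2.connectedComponentsWithStats(m)
    return [(ce[i].round(1),s[i]) for i in range(1,n) if s[i][4]>=mina],m,l
def tf(o): return np.array(o['tool_pos']),R.from_euler('xyz',o['tool_rot'],degrees=True).as_matrix()
def tool_to(Pt,Rt,o=None):
    p,Rm=tf(o or env.get_obs()); print('shift cm (tool axes)',(100*Rm.T@(np.asarray(Pt)-p)).round(2),'turn deg',np.degrees(R.from_matrix(Rm.T@Rt).as_rotvec()).round(2))
E
python3 - <<'E'
from h import *
t=cv2.imread('pics/top0.png');s=cv2.imread('pics/scene0.png')
a=cv2.resize(t[125:250,155:300],None,fx=4,fy=4,interpolation=cv2.INTER_CUBIC)
b=cv2.resize(s[135:255,255:385],None,fx=4,fy=4,interpolation=cv2.INTER_CUBIC)
a=cv2.convertScaleAbs(a,alpha=1.5);a=a[:480,:]
w=np.zeros((600,800,3),np.uint8)
im=np.hstack([a,b]);print(im.shape)
im=cv2.resize(im,None,fx=800/im.shape[1],fy=800/im.shape[1]);cv2.imwrite('pics/c1.png',im);print(im.shape)
for n,i in(('top',t),('scene',s)):
    i=i[:,:,::-1]
    for nm,lo,hi in(('yellow',(18,120,60),(35,255,255)),('red',(0,170,70),(6,255,255)),('red2',(174,170,70),(180,255,255)),('white',(0,0,110),(180,60,255))):
        bl=blobs(np.ascontiguousarray(i),lo,hi,8)[0]
        for c,st in bl:
            if st[4]<2500: print(n,nm,c,st)
E
```

```text
(480, 1100, 3)
(349, 800, 3)
top yellow [376.8 228.6] [373 222  12  12  75]
top yellow [  5.7 385.8] [  0 351  13  69 846]
top red [237.  76.] [220  60  35  33 915]
top red [152.3 229.2] [141 219  24  22 397]
top red [259.5 222.3] [251 219  15   7  55]
top red [208.  231.3] [200 228  15   7  60]
top red [ 47.8 282.6] [  0 274  87  20 178]
top red [531.7 383.5] [528 380   9   8  54]
top white [408.1  62.3] [397  51  25  22 363]
top white [251.7 183.6] [242 161  21  42 514]
top white [204.4 194.4] [199 175  13  35 206]
top white [196.  199.9] [192 185   9  27  96]
top white [552.7 215.7] [546 211  14  10  62]
top white [433.6 225.4] [420 212  27  26 464]
top white [555.4 234.9] [553 232   7   7  34]
scene yellow [256.4  80.8] [224  74  62  16 276]
scene yellow [278.5 201.5] [277 201   4   2   8]
scene yellow [318.2 226.8] [318 222   2  11  12]
scene yellow [200.8 265. ] [194 252  16  28 253]
scene red [319.4 153.2] [310 149  21  10 160]
scene red [293.1 156.8] [288 150  11  14  75]
scene red [277.6 183.5] [272 176  12  16  97]
scene red [438.4 213.6] [417 200  44  28 925]
scene white [
[... 1280 characters left out ...]
3 268.5] [505 267   5   4  11]
scene white [524.8 267.2] [523 266   5   4  12]
scene white [212.4 269.7] [211 268   4   5  12]
scene white [515.1 277.8] [514 275   4   6   9]
scene white [197.6 280. ] [193 276  11   9  53]
scene white [558.8 316.4] [558 314   2   6   8]
scene white [558.  330.1] [556 329   4   4   8]
scene white [456.5 334.8] [454 331   7   8  35]
scene white [ 37.  381.1] [ 20 349  35  67 426]
scene white [ 20. 393.] [  0 358  39  62 442]
scene white [516.8 387.2] [512 385  10   6  24]
scene white [  6.3 406. ] [  0 388  18  32 180]
scene white [526.6 410. ] [521 406  11   9  43]
scene white [542.4 410.8] [540 410   6   3  14]
scene white [535.9 417.1] [532 414   8   6  19]
```

View pics/c1.png

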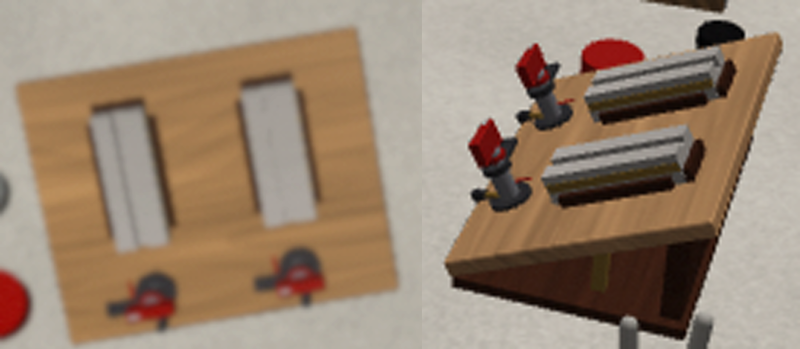

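The crop shows the left moulding's top-view quad centred at about (199.5,185.5) and the right one at about (250.6,177.9). The wings lie across the slope. Next I triangulate these points.

```bash
python3 - <<'E'
from h import *
T=env.camera_params('top');S=env.camera_params('scene')
pts={}
for n,a,b in(('gauge',(376.8,228.6),(200.8,265)),('camL',(208,231.3),(293.1,156.8)),('camR',(259.5,222.3),(277.6,183.5)),('mL',(199.5,185.5),(334.8,162.5)),('mR',(250.6,177.9),(322.4,190.7))):
    P,e=tri((a,T),(b,S));pts[n]=P;print(n,P.round(4),e)
for k,(u,v) in(('camL','camR'),('mL','mR')) and [('cam',('camL','camR')),('m',('mL','mR'))]:
    d=pts[u]-pts[v];print(k,np.linalg.norm(d),np.degrees(np.arctan2(-d[0],d[1])),d.round(4))
for c in('L','R'):
    d=pts['m'+c]-pts['cam'+c];print(d.round(4),np.degrees(np.arctan2(d[1],d[0])))
# board corners & cradle corners (top), z guesses
f=lambda u,v:(u/2.909+155,v/2.909+125)
for q,z in(((75,343),.03),((398,288),.03),((18,85),.13),((357,28),.13)): print(onz(f(*q),T,z).round(3))
# cradle
for n in('top','scene'):
    i=cv2.imread(f'pics/{n}0.png')
t=cv2.imread('pics/top0.png');s=cv2.imread('pics/scene0.png')
a=cv2.resize(t[180:255,345:415],(560,600),interpolation=cv2.INTER_CUBIC);a=cv2.convertScaleAbs(a,alpha=1.5)
b=cv2.resize(s[240:310,175:225],(240*600//336,600),interpolation=cv2.INTER_CUBIC)[:, :240]
cv2.imwrite('pics/c2.png',np.hstack([a,cv2.resize(s[240:310,175:203],(240,600),interpolation=cv2.INTER_CUBIC)]))
m=(cv2.cvtColor(t,cv2.COLOR_BGR2HSV)[:,:,2]<75).astype(np.uint8)
n,l,st,ce=cv2.connectedComponentsWithStats(m)
k=[i for i in range(1,n) if np.hypot(*(ce[i]-(375,231)))<12 and st[i][4]>50]
for i in k:
    c=max(cv2.findContours((l==i).astype(np.uint8),cv2.RETR_EXTERNAL,cv2.CHAIN_APPROX_NONE)[0],key=len)
    r=cv2.minAreaRect(c);print(st[i],r);bx=cv2.boxPoints(r)
    for z in(.036,): 
        w=[onz(p,T,z) for p in bx];print(np.round(w,4),np.mean(w,0).round(4),[np.linalg.norm(w[j]-w[j-1]).round(4) for j in range(4)],[np.degrees(np.arctan2(*(w[j]-w[j-1])[1::-1])).round(1) for j in range(4)])
E
```

```text
gauge [ 0.5046 -0.253   0.0651] [np.float64(2.4), np.float64(2.4)]
camL [0.5036 0.1744 0.0957] [np.float64(2.8), np.float64(2.8)]
camR [0.5243 0.0459 0.0954] [np.float64(2.5), np.float64(2.5)]
mL [0.6167 0.1948 0.1024] [np.float64(0.2), np.float64(0.2)]
mR [0.6361 0.0668 0.0996] [np.float64(1.0), np.float64(1.0)]
cam 0.13016085200522798 9.13863425295408 [-0.0207  0.1285  0.0003]
m 0.12948562296436805 8.62947813067767 [-0.0194  0.128   0.0027]
[0.1131 0.0205 0.0067] 10.256504598638115
[0.1119 0.021  0.0042] 10.62439334905846
[0.481 0.254 0.03 ]
[ 0.527 -0.036  0.03 ]
[0.692 0.287 0.13 ]
[ 0.738 -0.004  0.13 ]
[358 221  33  20 481] ((374.2930908203125, 230.48277282714844), (32.221649169921875, 18.186960220336914), 4.763641834259033)
[[ 0.4863 -0.2052  0.036 ]
 [ 0.5336 -0.2109  0.036 ]
 [ 0.5254 -0.2938  0.036 ]
 [ 0.4782 -0.2876  0.036 ]] [ 0.5059 -0.2494  0.036 ] [np.float64(0.0827), np.float64(0.0477), np.float64(0.0833), np.float64(0.0476)] [np.float64(84.4), np.float64(-6.9), np.float64(-95.7), np.float64(172.5)]
```

```bash
python3 - <<'E'
from h import *
Rt=R.from_euler('xyz',[180,0,-6],degrees=True).as_matrix()
tool_to([0.505,-0.2505,0.215],Rt)
T=env.camera_params('top');print('seal',onz((382,196),T,.05),'dish',onz((432,225),T,.02))
p,Rm=tf(env.get_obs());W=env.camera_params('wrist');E=W['extrinsics'];o=-E[:3,:3].T@E[:3,3]
print('cam in tool',Rm.T@(o-p), 'axes in tool',(Rm.T@E[:3,:3].T).round(3),W['fx'])
E
```

```text
shift cm (tool axes) [ 40.89 -26.14  -3.15] turn deg [-1.000e-01  2.000e-02  2.312e+01]
seal [ 0.59373649 -0.27107129  0.05      ] dish [ 0.52039702 -0.40325644  0.02      ]
cam in tool [ 0.06652402  0.00031859 -0.20094968] axes in tool [[-0.001  0.969  0.246]
 [ 1.     0.001  0.001]
 [ 0.001  0.246 -0.969]] 349.88114256429884
```

Call:
{"api": "jog_arm", "payload": {"motion": [{"x": 3.4, "y": -2.2, "z": -0.3}, {"x": 3.4, "y": -2.2, "z": -0.3}, {"x": 3.4, "y": -2.2, "z": -0.3}, {"x": 3.4, "y": -2.2, "z": -0.3}, {"x": 3.4, "y": -2.2, "z": -0.3}], "claw": 1}}

```text
$.motion[0]: bad value
```

Call:
{"api": "jog_arm", "payload": {"motion": [{"x": 3.4, "y": -2.2, "z": -0.3}, {"x": 3.4, "y": -2.2, "z": -0.3}, {"x": 3.4, "y": -2.2, "z": -0.3}, {"x": 3.4, "y": -2.2, "z": -0.3}, {"x": 3.4, "y": -2.2, "z": -0.3}]}}

```text
$.motion[0]: bad value
```

Call:
{"api": "jog_arm", "payload": {"motion": [{"x": 3.4, "y": -2.2}, {"x": 3.4, "y": -2.2}, {"az": 7.7}, {"az": 7.7}, {"az": 7.7}]}}

```text
$.motion[0]: bad value
```

```bash
cat > look.py <<'E'
from h import *
import sys,pickle
o=env.get_obs();W=env.camera_params('wrist');i=env.read_camera('wrist')
pickle.dump((o,W,i),open('last.pkl','wb'))
cv2.imwrite(f'pics/{sys.argv[1]}.png',i[:,:,::-1])
print(o['time_s'],o['tool_pos'].round(4),o['tool_rot'].round(2),o['force'].round(2),o['qpos'].round(1))
E
python3 look.py w1; python3 - <<'E'
from h import *
i=cv2.imread('pics/w1.png')[:,:,::-1].copy()
for nm,lo,hi in(('yellow',(18,120,60),(35,255,255)),('red',(0,170,70),(6,255,255))):
    for b in blobs(i,lo,hi,8)[0]: print(nm,b)
E
```

```text
0.1 [ 0.1912 -0.6207  0.1831] [-179.9     0.     17.12] [ 0.48 -0.41 -0.44] [73.7 18.4 -4.  83.2  1.3 78.5 -3.3]
yellow (array([482.9, 278.5]), array([ 461,  247,   36,   63, 1020], dtype=int32))
yellow (array([ 67.1, 280.4]), array([ 61, 249,  17,  61, 354], dtype=int32))
yellow (array([416.1, 329.4]), array([ 249,  320,  311,   17, 3699], dtype=int32))
red (array([209.2, 255.3]), array([199, 244,  28,  17, 237], dtype=int32))
red (array([297.8, 302.2]), array([286, 294,  27,  17, 312], dtype=int32))
```

View pics/w1.png

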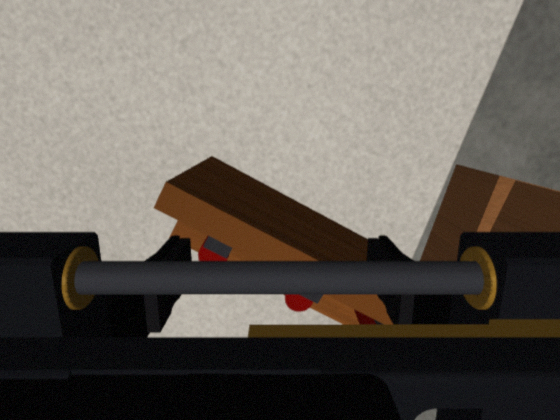

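The moves were refused, most likely because each row needs all six keys. The wrist view shows the fingertips at about (180,275) and (390,275), with a rod crossing the view between them.

Call:
{"api": "jog_arm", "payload": {"motion": [{"x": 3.4, "y": -2.2, "z": -0.3, "ax": 0, "ay": 0, "az": 0}, {"x": 3.4, "y": -2.2, "z": -0.3, "ax": 0, "ay": 0, "az": 0}, {"x": 3.4, "y": -2.2, "z": -0.3, "ax": 0, "ay": 0, "az": 0}, {"x": 3.4, "y": -2.2, "z": -0.3, "ax": 0, "ay": 0, "az": 0}, {"x": 3.4, "y": -2.2, "z": -0.3, "ax": 0, "ay": 0, "az": 0}], "claw": 1}}

```text
time_s: 0.65
tool_pos: [0.3221, -0.4645, 0.1989]
tool_rot: [-180.0, 0.0, 17.1]
force: [-0.0, 0.6, -0.3]
grip_width: 0.0872
grasp_force: 0.0
```

Call:
{"api": "jog_arm", "payload": {"motion": [{"x": 3.4, "y": -2.2, "z": -0.3, "ax": 0, "ay": 0, "az": 0}, {"x": 3.4, "y": -2.2, "z": -0.3, "ax": 0, "ay": 0, "az": 0}, {"x": 3.4, "y": -2.2, "z": -0.3, "ax": 0, "ay": 0, "az": 0}, {"x": 3.4, "y": -2.2, "z": -0.3, "ax": 0, "ay": 0, "az": 0}, {"x": 3.4, "y": -2.2, "z": -0.3, "ax": 0, "ay": 0, "az": 0}]}}

```text
time_s: 1.15
tool_pos: [0.4522, -0.3094, 0.214]
tool_rot: [180.0, 0.0, 17.1]
force: [-0.3, -1.2, -0.2]
grip_width: 0.0869
grasp_force: 0.0
```

Call:
{"api": "jog_arm", "payload": {"motion": [{"x": 3.4, "y": -2.1, "z": 0, "ax": 0, "ay": 0, "az": 0}, {"x": 3.4, "y": -2.1, "z": 0, "ax": 0, "ay": 0, "az": 0}, {"x": 0, "y": 0, "z": 0, "ax": 0, "ay": 0, "az": 7.7}, {"x": 0, "y": 0, "z": 0, "ax": 0, "ay": 0, "az": 7.7}, {"x": 0, "y": 0, "z": 0, "ax": 0, "ay": 0, "az": 7.7}]}}

```text
time_s: 1.65
tool_pos: [0.5041, -0.2502, 0.2136]
tool_rot: [-180.0, 0.0, -6.2]
force: [0.1, -0.2, -0.6]
grip_width: 0.0866
grasp_force: 0.0
```

```bash
python3 look.py w2; python3 - <<'E'
from h import *
i=cv2.imread('pics/w2.png')[:,:,::-1].copy()
for nm,lo,hi in(('yellow',(18,120,60),(35,255,255)),('red',(0,170,70),(6,255,255))):
    for b in blobs(i,lo,hi,8)[0]: print(nm,b)
E
```

```text
1.65 [ 0.5041 -0.2502  0.2136] [-1.7999e+02  5.0000e-02 -6.2400e+00] [ 0.13 -0.19 -0.6 ] [ 43.5   8.2 -21.9  92.6   3.1  79.8 -75. ]
yellow (array([282.6, 184.3]), array([270, 168,  27,  33, 310], dtype=int32))
yellow (array([  3.7, 186.4]), array([  0, 181,   9,  12,  47], dtype=int32))
yellow (array([488.2, 281. ]), array([473, 250,  24,  60, 516], dtype=int32))
yellow (array([467.4, 255.8]), array([463, 254,   9,   6,  17], dtype=int32))
yellow (array([ 66.1, 284.8]), array([ 62, 256,  15,  53, 266], dtype=int32))
yellow (array([471.2, 258.6]), array([469, 258,   6,   3,  11], dtype=int32))
red (array([283.5, 166.3]), array([278, 165,  12,   3,  27], dtype=int32))
```

View pics/w2.png

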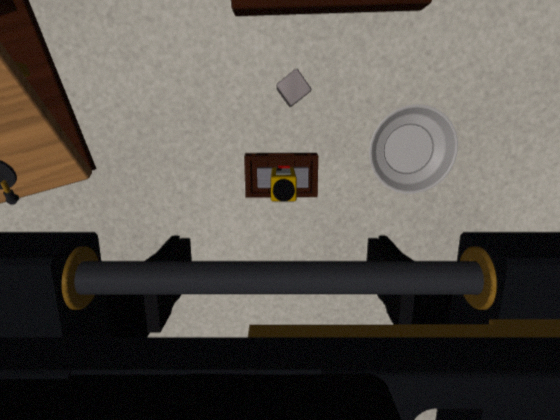

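The wrist view shows the gauge from above. Its black cap is at (284,190), and the cradle spans (246-318, 154-198), square with the image.

```bash
python3 - <<'E'
from h import *
import pickle
o,W,i=pickle.load(open('last.pkl','rb'))
print('tcp px',proj(o['tool_pos'],W))
m=(i.max(2)<25).astype(np.uint8);n,l,s,ce=cv2.connectedComponentsWithStats(m)
for k in range(1,n):
    if abs(ce[k]-(284,190)).max()<10 and s[k][4]>20: print('cap',ce[k],s[k],onz(ce[k],W,.106))
print('cap',onz((284,190),W,.106))
# yellow top face: rect center
c=[onz(p,W,.036) for p in((246,154),(318,154),(318,198),(246,198))];c=np.array(c)
print(c.round(4),c.mean(0),[np.linalg.norm(c[j]-c[j-1]).round(4) for j in range(4)])
d=c[1]-c[0];print(np.degrees(np.arctan2(d[0],-d[1])))
E
```

```text
tcp px [278.30124545 231.22002777]
cap [283.36085627 189.6116208 ] [274 180  20  21 327] [ 0.50709242 -0.2549568   0.106     ]
cap [ 0.50667535 -0.25549038  0.106     ]
[[ 0.5359 -0.2185  0.036 ]
 [ 0.5275 -0.2955  0.036 ]
 [ 0.4791 -0.2915  0.036 ]
 [ 0.4878 -0.2121  0.036 ]] [ 0.50756416 -0.25438251  0.036     ] [np.float64(0.0486), np.float64(0.0774), np.float64(0.0486), np.float64(0.0799)]
-6.282052146835462
```

Call:
{"api": "jog_arm", "payload": {"motion": [{"x": 0.3, "y": 0.4, "z": 3.5, "ax": 0, "ay": 0, "az": 0}, {"x": 0, "y": 0, "z": 4.0, "ax": 0, "ay": 0, "az": 0}, {"x": 0, "y": 0, "z": 4.0, "ax": 0, "ay": 0, "az": 0}, {"x": 0, "y": 0, "z": 3.0, "ax": 0, "ay": 0, "az": 0}, {"x": 0, "y": 0, "z": 1.9, "ax": 0, "ay": 0, "az": 0}]}}

```text
time_s: 2.2
tool_pos: [0.5047, -0.2542, 0.047]
tool_rot: [-179.9, 0.2, -5.8]
force: [-0.6, 0.2, -0.0]
grip_width: 0.0869
grasp_force: 0.0
```

Call:
{"api": "jog_arm", "payload": {"motion": [{"x": 0, "y": 0, "z": 0, "ax": 0, "ay": 0, "az": 0}, {"x": 0, "y": 0, "z": 0, "ax": 0, "ay": 0, "az": 0}, {"x": 0, "y": 0, "z": 0, "ax": 0, "ay": 0, "az": 0}, {"x": 0, "y": 0, "z": 0, "ax": 0, "ay": 0, "az": 0}, {"x": 0, "y": 0, "z": 0, "ax": 0, "ay": 0, "az": 0}], "claw": -1, "squeeze": 30}}

```text
time_s: 2.7
tool_pos: [0.5074, -0.2554, 0.0512]
tool_rot: [179.9, -0.1, -6.0]
force: [-0.2, -0.1, -0.1]
grip_width: 0.0549
grasp_force: 0.0
```

Call:
{"api": "jog_arm", "payload": {"motion": [{"x": 0, "y": 0, "z": 0, "ax": 0, "ay": 0, "az": 0}, {"x": 0, "y": 0, "z": 0, "ax": 0, "ay": 0, "az": 0}, {"x": 0, "y": 0, "z": 0, "ax": 0, "ay": 0, "az": 0}, {"x": 0, "y": 0, "z": 0, "ax": 0, "ay": 0, "az": 0}, {"x": 0, "y": 0, "z": 0, "ax": 0, "ay": 0, "az": 0}]}}

```text
time_s: 3.2
tool_pos: [0.5067, -0.255, 0.05]
tool_rot: [-180.0, 0.0, -6.0]
force: [-0.3, 0.7, 0.8]
grip_width: 0.0233
grasp_force: 30.0
```

Call:
{"api": "jog_arm", "payload": {"motion": [{"x": 0, "y": 0, "z": -2, "ax": 0, "ay": 0, "az": 0}, {"x": 0, "y": 0, "z": -4, "ax": 0, "ay": 0, "az": 0}, {"x": 0, "y": 0, "z": -5, "ax": 0, "ay": 0, "az": 0}, {"x": 0, "y": 0, "z": -4, "ax": 0, "ay": 0, "az": -7.5}, {"x": 0, "y": 0, "z": 0, "ax": 0, "ay": 0, "az": -7.5}]}}

```text
time_s: 3.7
tool_pos: [0.5103, -0.2564, 0.2068]
tool_rot: [179.6, -0.5, 9.3]
force: [0.3, -0.2, -1.2]
grip_width: 0.0241
grasp_force: 30.0
```

Call:
{"api": "jog_arm", "payload": {"motion": [{"x": 0.7, "y": -2.1, "z": 0, "ax": 0, "ay": 0, "az": 0}, {"x": 1.2, "y": -3.8, "z": 0, "ax": 0, "ay": 0, "az": 0}, {"x": 1.2, "y": -3.8, "z": 0, "ax": 0, "ay": 0, "az": 0}, {"x": 1.2, "y": -3.8, "z": 0, "ax": 0, "ay": 0, "az": 0}, {"x": 1.2, "y": -3.8, "z": 0, "ax": 0, "ay": 0, "az": 0}]}}

```text
time_s: 4.2
tool_pos: [0.5336, -0.074, 0.1997]
tool_rot: [180.0, 0.0, 9.0]
force: [0.8, -0.1, -1.4]
grip_width: 0.0234
grasp_force: 30.0
```

Call:
{"api": "jog_arm", "payload": {"motion": [{"x": 1.2, "y": -3.8, "z": 0, "ax": 0, "ay": 0, "az": 0}, {"x": 1.2, "y": -3.8, "z": 0, "ax": 0, "ay": 0, "az": 0}, {"x": 1.2, "y": -3.8, "z": 0, "ax": 0, "ay": 0, "az": 0}, {"x": 1.2, "y": -3.8, "z": 0, "ax": 0, "ay": 0, "az": 0}, {"x": 1.2, "y": -3.8, "z": 0, "ax": 0, "ay": 0, "az": 0}]}}

```text
time_s: 4.7
tool_pos: [0.5631, 0.1228, 0.1997]
tool_rot: [180.0, 0.0, 9.0]
force: [-0.1, 0.9, -0.3]
grip_width: 0.0234
grasp_force: 30.0
```

Call:
{"api": "jog_arm", "payload": {"motion": [{"x": 1.2, "y": -3.8, "z": 0, "ax": 0, "ay": 0, "az": 0}, {"x": 0.7, "y": -2.6, "z": 0, "ax": 0, "ay": 0, "az": 0}, {"x": 0, "y": 0, "z": 0, "ax": 0, "ay": 8, "az": 0}, {"x": 0, "y": 0, "z": 0, "ax": 0, "ay": 8, "az": 0}, {"x": 0, "y": 0, "z": 0, "ax": 0, "ay": 8, "az": 0}]}}

```text
time_s: 5.2
tool_pos: [0.5721, 0.1888, 0.1991]
tool_rot: [-179.9, -24.2, 9.1]
force: [-0.8, 1.8, -1.0]
grip_width: 0.0238
grasp_force: 30.0
```

Call:
{"api": "jog_arm", "payload": {"motion": [{"x": 0, "y": 0, "z": 0, "ax": 0, "ay": 1, "az": 0}, {"x": 0, "y": 0, "z": 0, "ax": 0, "ay": 0, "az": 0}, {"x": 0, "y": 0, "z": 0, "ax": 0, "ay": 0, "az": 0}, {"x": 0, "y": 0, "z": 0, "ax": 0, "ay": 0, "az": 0}, {"x": 0, "y": 0, "z": 0, "ax": 0, "ay": 0, "az": 0}]}}

```text
time_s: 5.7
tool_pos: [0.5734, 0.1883, 0.2006]
tool_rot: [-179.9, -25.0, 9.0]
force: [0.7, 0.1, -2.0]
grip_width: 0.0238
grasp_force: 30.0
```

```bash
python3 look.py w3
```

```text
5.7 [0.5734 0.1883 0.2006] [-179.88  -24.98    8.98] [ 0.67  0.13 -2.02] [  20.1   -7.8  -41.3  112.2    0.3   49.2 -103.2]
```

View pics/w3.png

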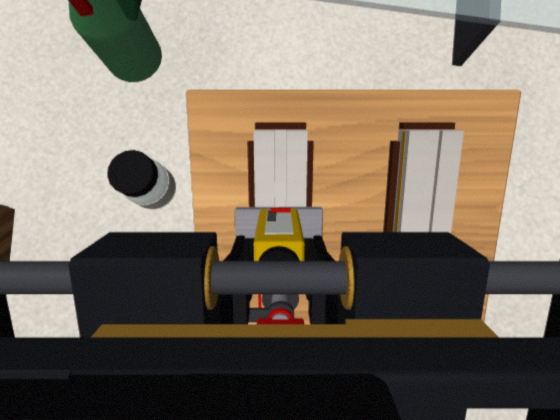

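The wrist view shows the gauge over the left moulding. The base spans columns 235-323, the left moulding columns 254-307 with its groove lines at about 276-286, and the right groove is at about column 440.

```bash
cat > groove.py <<'E'
from h import *
import pickle
o,W,i=pickle.load(open('last.pkl','rb'))
p,Rm=tf(o)
g=cv2.cvtColor(i,cv2.COLOR_RGB2GRAY).astype(int)
for r0,r1 in((138,150),(155,170),(180,200)): print(r0,'L',g[r0:r1,250:312].mean(0).round().astype(int).tolist(),'\n R',g[r0:r1,395:462].mean(0).round().astype(int).tolist())
print('base rows',g[205:240,240].tolist()); print('base cols r213',g[209:216,228:330].mean(0).round().astype(int).tolist())
def plane(uv,h): # point at tool z = h (tool frame)
    c,d=ray(uv,W);c=Rm.T@(c-p);d=Rm.T@d;return c+d*(h-c[2])/d[2]
print('base edges tool',plane((235,212),.012),plane((323,212),.012))
for h in(.08,.09,.1,.11): print(h,[(plane(u,h)*1000).round(1).tolist() for u in((254,130),(307,130),(281,130),(281,200),(404,130),(461,130))])
E
python3 groove.py
```

```text
138 L [63, 62, 66, 104, 176, 191, 192, 192, 192, 192, 193, 192, 193, 193, 193, 193, 192, 192, 192, 193, 192, 192, 192, 191, 172, 186, 192, 192, 192, 192, 192, 192, 192, 191, 192, 190, 178, 188, 193, 192, 192, 192, 193, 192, 192, 192, 193, 192, 192, 192, 192, 192, 192, 193, 192, 192, 186, 126, 77, 64, 63, 62] 
 R [63, 65, 63, 57, 66, 90, 83, 74, 76, 98, 106, 103, 107, 144, 176, 184, 185, 185, 185, 184, 185, 185, 184, 185, 185, 184, 184, 184, 184, 185, 184, 184, 184, 184, 184, 184, 183, 183, 182, 183, 183, 182, 172, 134, 109, 112, 151, 177, 183, 184, 184, 183, 183, 183, 183, 184, 183, 184, 182, 182, 183, 183, 182, 183, 183, 182, 177]
155 L [37, 36, 37, 68, 172, 193, 195, 195, 195, 195, 195, 195, 195, 194, 195, 195, 195, 195, 195, 195, 195, 195, 196, 193, 174, 187, 193, 193, 193, 193, 193, 193, 193, 193, 192, 191, 180, 190, 194, 195, 194, 194, 195, 195, 194, 194, 195, 194, 194, 194, 193, 194, 193, 194, 194, 192, 171, 90, 43, 37, 37, 38] 
 R [36, 35, 40, 66, 85, 77, 74, 87, 107, 105, 106, 129, 170, 184, 187, 187, 187, 186, 187, 187, 187, 186, 187, 186, 187, 187, 186, 187, 186, 186, 187, 
[... 1418 characters left out ...]
136, 135, 136, 135, 136, 135, 136, 137, 136, 135, 133, 117, 143, 153, 153, 153, 153, 154, 154]
base edges tool [ 0.00884554 -0.02734461  0.012     ] [0.00879562 0.02816866 0.012     ]
0.08 [[57.1, -19.1, 80.0], [57.0, 22.5, 80.0], [57.1, 2.1, 80.0], [0.6, 2.1, 80.0], [57.0, 98.7, 80.0], [56.9, 143.4, 80.0]]
0.09 [[56.7, -19.8, 90.0], [56.7, 23.3, 90.0], [56.7, 2.1, 90.0], [-1.8, 2.2, 90.0], [56.6, 102.2, 90.0], [56.6, 148.5, 90.0]]
0.1 [[56.4, -20.5, 100.0], [56.3, 24.1, 100.0], [56.4, 2.2, 100.0], [-4.1, 2.2, 100.0], [56.3, 105.7, 100.0], [56.2, 153.6, 100.0]]
0.11 [[56.0, -21.2, 110.0], [56.0, 24.8, 110.0], [56.0, 2.3, 110.0], [-6.5, 2.3, 110.0], [55.9, 109.2, 110.0], [55.9, 158.7, 110.0]]
```

Call:
{"api": "jog_arm", "payload": {"motion": [{"x": -0.4, "y": 0.1, "z": 1, "ax": 0, "ay": 0, "az": 0}, {"x": 0, "y": 0, "z": 2, "ax": 0, "ay": 0, "az": 0}, {"x": 0, "y": 0, "z": 2, "ax": 0, "ay": 0, "az": 0}, {"x": 0, "y": 0, "z": 1, "ax": 0, "ay": 0, "az": 0}, {"x": 0, "y": 0, "z": 0, "ax": 0, "ay": 0, "az": 0}]}}

```text
time_s: 6.25
tool_pos: [0.5926, 0.1898, 0.1414]
tool_rot: [-179.9, -24.8, 9.0]
force: [-0.1, 0.4, -1.0]
grip_width: 0.0237
grasp_force: 30.0
```

Call:
{"api": "jog_arm", "payload": {"motion": [{"x": 0, "y": 0, "z": 0.2, "ax": 0, "ay": 0, "az": 0}, {"x": 0, "y": 0, "z": 0.2, "ax": 0, "ay": 0, "az": 0}, {"x": 0, "y": 0, "z": 0.2, "ax": 0, "ay": 0, "az": 0}, {"x": 0, "y": 0, "z": 0, "ax": 0, "ay": 0, "az": 0}, {"x": 0, "y": 0, "z": 0, "ax": 0, "ay": 0, "az": 0}]}}

```text
time_s: 6.75
tool_pos: [0.5963, 0.1905, 0.1388]
tool_rot: [180.0, -25.0, 9.0]
force: [-0.5, -0.6, -1.8]
grip_width: 0.0236
grasp_force: 30.0
```

Call:
{"api": "jog_arm", "payload": {"motion": [{"x": 0, "y": 0, "z": 0.2, "ax": 0, "ay": 0, "az": 0}, {"x": 0, "y": 0, "z": 0.2, "ax": 0, "ay": 0, "az": 0}, {"x": 0, "y": 0, "z": 0, "ax": 0, "ay": 0, "az": 0}, {"x": 0, "y": 0, "z": 0, "ax": 0, "ay": 0, "az": 0}, {"x": 0, "y": 0, "z": 0, "ax": 0, "ay": 0, "az": 0}]}}

```text
time_s: 7.25
tool_pos: [0.5979, 0.1908, 0.1349]
tool_rot: [180.0, -25.0, 9.0]
force: [-0.5, 0.1, -0.9]
grip_width: 0.0233
grasp_force: 30.0
```

```bash
python3 look.py w4
```

```text
7.25 [0.5979 0.1908 0.1349] [180.   -25.     9.02] [-0.48  0.09 -0.87] [  20.2    0.3  -44.   114.3    9.7   41.6 -110.7]
```

View pics/w4.png

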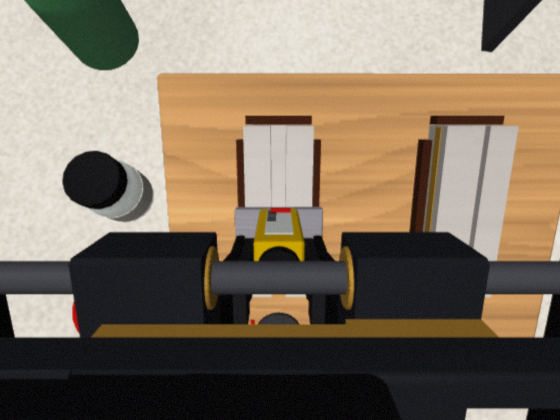

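The wrist view shows the groove lines at about 271-286 and the base at 235-323, so the pin is centred over the groove. No contact force yet, so I keep lowering.

Call:
{"api": "jog_arm", "payload": {"motion": [{"x": 0, "y": 0, "z": 0.2, "ax": 0, "ay": 0, "az": 0}, {"x": 0, "y": 0, "z": 0.2, "ax": 0, "ay": 0, "az": 0}, {"x": 0, "y": 0, "z": 0, "ax": 0, "ay": 0, "az": 0}, {"x": 0, "y": 0, "z": 0, "ax": 0, "ay": 0, "az": 0}, {"x": 0, "y": 0, "z": 0, "ax": 0, "ay": 0, "az": 0}]}}

```text
time_s: 7.8
tool_pos: [0.5996, 0.1911, 0.1314]
tool_rot: [180.0, -25.0, 9.0]
force: [-0.5, -0.4, 0.0]
grip_width: 0.0239
grasp_force: 30.0
```

```bash
cat > f.py <<'E'
from h import *
o=env.get_obs();p,Rm=tf(o);print(o['time_s'],'tool-z force',(Rm.T@o['force']).round(2),'z along',((p-[.5734,.1883,.2006])@Rm*1000).round(1),o['wrist_torque'].round(2))
E
python3 f.py
```

```text
7.8 tool-z force [-0.53  0.34 -0.25] z along [-5.4  1.3 73.8] [-0.13  0.63  0.  ]
```

Call:
{"api": "jog_arm", "payload": {"motion": [{"x": 0, "y": 0, "z": 0.2, "ax": 0, "ay": 0, "az": 0}, {"x": 0, "y": 0, "z": 0.2, "ax": 0, "ay": 0, "az": 0}, {"x": 0, "y": 0, "z": 0, "ax": 0, "ay": 0, "az": 0}, {"x": 0, "y": 0, "z": 0, "ax": 0, "ay": 0, "az": 0}, {"x": 0, "y": 0, "z": 0, "ax": 0, "ay": 0, "az": 0}]}}

```text
time_s: 8.3
tool_pos: [0.6013, 0.1915, 0.1284]
tool_rot: [180.0, -25.0, 9.0]
force: [-5.1, -2.0, 5.7]
grip_width: 0.0236
grasp_force: 30.0
```

```bash
python3 f.py
```

```text
8.3 tool-z force [-2.4   1.15 -7.39] z along [-5.1  1.2 77.3] [-0.3   1.12 -0.11]
```

Call:
{"api": "jog_arm", "payload": {"motion": [{"x": 0, "y": 0, "z": 0.1, "ax": 0, "ay": 0, "az": 0}, {"x": 0, "y": 0, "z": 0, "ax": 0, "ay": 0, "az": 0}, {"x": 0, "y": 0, "z": 0, "ax": 0, "ay": 0, "az": 0}, {"x": 0, "y": 0, "z": 0, "ax": 0, "ay": 0, "az": 0}, {"x": 0, "y": 0, "z": 0, "ax": 0, "ay": 0, "az": 0}]}}

```text
time_s: 8.8
tool_pos: [0.6016, 0.1916, 0.1286]
tool_rot: [179.9, -25.0, 9.1]
force: [-11.5, -3.3, 15.4]
grip_width: 0.0236
grasp_force: 30.0
```

```bash
python3 f.py; python3 look.py w5; python3 - <<'E'
import cv2,numpy as np
a=[cv2.resize(cv2.imread(f'pics/{n}.png')[190:265,215:345],(800,460),interpolation=cv2.INTER_CUBIC) for n in('w4','w5')]
a=[cv2.resize(x,(520,300)) for x in a]
cv2.imwrite('pics/c5.png',np.vstack(a))
E
```

```text
8.8 tool-z force [ -4.2    1.52 -19.  ] z along [-4.8  1.1 77.3] [-0.55  1.8  -0.22]
8.8 [0.6016 0.1916 0.1286] [179.89 -25.03   9.07] [-11.46  -3.33  15.44] [  19.9    1.4  -44.1  114.3   11.3   40.9 -111.9]
```

View pics/c5.png

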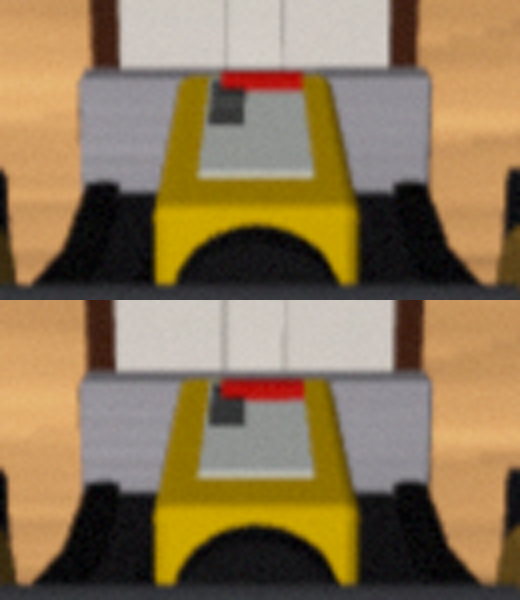

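Contact is hard: the force rises with no further travel, and the base sits flush on the moulding. The left groove is probably the 12 mm one, since no spring force showed before about 74 mm of travel. I hold a little longer, then lift and shift right 130 mm.

Call:
{"api": "jog_arm", "payload": {"motion": [{"x": 0, "y": 0, "z": -0.05, "ax": 0, "ay": 0, "az": 0}, {"x": 0, "y": 0, "z": 0, "ax": 0, "ay": 0, "az": 0}, {"x": 0, "y": 0, "z": 0, "ax": 0, "ay": 0, "az": 0}, {"x": 0, "y": 0, "z": 0, "ax": 0, "ay": 0, "az": 0}, {"x": 0, "y": 0, "z": 0, "ax": 0, "ay": 0, "az": 0}]}}

```text
time_s: 9.35
tool_pos: [0.6015, 0.1915, 0.1285]
tool_rot: [179.9, -25.0, 9.1]
force: [-8.2, -2.5, 11.2]
grip_width: 0.0236
grasp_force: 30.0
```

```bash
python3 f.py
```

```text
9.35 tool-z force [ -2.99   1.19 -13.76] z along [-4.9  1.2 77.3] [-0.46  1.43 -0.15]
```

Call:
{"api": "jog_arm", "payload": {"motion": [{"x": 0, "y": 0, "z": -1, "ax": 0, "ay": 0, "az": 0}, {"x": 0, "y": 0, "z": -2, "ax": 0, "ay": 0, "az": 0}, {"x": 0, "y": 0, "z": -2, "ax": 0, "ay": 0, "az": 0}, {"x": 0, "y": 2, "z": 0, "ax": 0, "ay": 0, "az": 0}, {"x": 0, "y": 3, "z": 0, "ax": 0, "ay": 0, "az": 0}]}}

```text
time_s: 9.85
tool_pos: [0.5884, 0.1406, 0.1734]
tool_rot: [180.0, -25.1, 9.3]
force: [-0.9, -1.1, -1.1]
grip_width: 0.0233
grasp_force: 30.0
```

Call:
{"api": "jog_arm", "payload": {"motion": [{"x": 0, "y": 4, "z": 0, "ax": 0, "ay": 0, "az": 0}, {"x": 0, "y": 3, "z": 0, "ax": 0, "ay": 0, "az": 0}, {"x": 0, "y": 1, "z": 0, "ax": 0, "ay": 0, "az": 0}, {"x": 0, "y": 0, "z": 0, "ax": 0, "ay": 0, "az": 0}, {"x": 0, "y": 0, "z": 0, "ax": 0, "ay": 0, "az": 0}]}}

```text
time_s: 10.35
tool_pos: [0.6007, 0.0612, 0.1722]
tool_rot: [-180.0, -25.0, 9.1]
force: [0.3, -0.3, -0.8]
grip_width: 0.0237
grasp_force: 30.0
```

```bash
python3 f.py; python3 look.py w6; python3 - <<'E'
from h import *
import pickle
o,W,i=pickle.load(open('last.pkl','rb'));p,Rm=tf(o)
g=cv2.cvtColor(i,cv2.COLOR_RGB2GRAY).astype(int)
def plane(uv,h):
    c,d=ray(uv,W);c=Rm.T@(c-p);d=Rm.T@d;return c+d*(h-c[2])/d[2]
for r0,r1 in((140,150),(165,175),(185,200)):
    v=g[r0:r1,225:335].mean(0);d=np.diff(v);print(r0,[(225+k,int(d[k])) for k in range(len(d)) if abs(d[k])>6])
v=g[209:216,225:335].mean(0);d=np.diff(v);print('base',[(225+k,int(d[k])) for k in range(len(d)) if abs(d[k])>8])
for c in(250,270,280,290,310): print(c,[(1000*plane((c,r),.07)).round(1).tolist() for r in(145,190)])
E
```

```text
10.35 tool-z force [-0.09  0.3   0.83] z along [ -5.8 129.8  28.5] [-0.03  0.65  0.03]
10.35 [0.6007 0.0612 0.1722] [-179.96  -24.97    9.09] [ 0.31 -0.26 -0.79] [ 26.1  -6.1 -31.8 115.   -6.2  45.3 -83.7]
140 [(243, -49), (244, -42), (245, -9), (249, 23), (250, 91), (251, 33), (309, -63), (310, -63), (311, -21), (315, 16), (316, 67), (317, 23)]
165 [(243, -18), (244, -58), (245, -29), (249, 9), (250, 58), (251, 72), (252, 14), (286, -11), (287, 9), (308, -28), (309, -76), (310, -42), (311, -6), (314, 8), (315, 53), (316, 40), (317, 8)]
185 [(244, -47), (245, -47), (246, -14), (250, 29), (251, 104), (252, 22), (273, -10), (274, 8), (285, -11), (286, 8), (307, -6), (308, -68), (309, -62), (310, -18), (314, 33), (315, 70), (316, 15)]
base [(233, -15), (258, -12), (259, -9), (267, -27), (268, -12), (275, 29), (276, 10), (297, 22), (298, 17), (321, -16), (322, 26)]
250 [[46.2, -21.7, 70.0], [11.0, -22.4, 70.0]]
270 [[46.2, -6.4, 70.0], [11.0, -6.6, 70.0]]
280 [[46.1, 1.3, 70.0], [11.0, 1.3, 70.0]]
290 [[46.1, 8.9, 70.0], [11.0, 9.2, 70.0]]
310 [[46.1, 24.2, 70.0], [11.0, 25.0, 70.0]]
```

Call:
{"api": "jog_arm", "payload": {"motion": [{"x": 0, "y": 0.12, "z": 1, "ax": 0, "ay": 0, "az": 0}, {"x": 0, "y": 0, "z": 1.5, "ax": 0, "ay": 0, "az": 0}, {"x": 0, "y": 0, "z": 1.1, "ax": 0, "ay": 0, "az": 0}, {"x": 0, "y": 0, "z": 0, "ax": 0, "ay": 0, "az": 0}, {"x": 0, "y": 0, "z": 0, "ax": 0, "ay": 0, "az": 0}]}}

```text
time_s: 10.9
tool_pos: [0.6159, 0.0615, 0.1394]
tool_rot: [-180.0, -24.9, 9.1]
force: [-0.4, -0.2, -0.6]
grip_width: 0.0235
grasp_force: 30.0
```

```bash
python3 f.py
```

```text
10.9 tool-z force [-0.65  0.13  0.39] z along [ -5.9 132.   64.7] [-0.08  0.65  0.04]
```

Call:
{"api": "jog_arm", "payload": {"motion": [{"x": 0, "y": 0, "z": 0.3, "ax": 0, "ay": 0, "az": 0}, {"x": 0, "y": 0, "z": 0.4, "ax": 0, "ay": 0, "az": 0}, {"x": 0, "y": 0, "z": 0, "ax": 0, "ay": 0, "az": 0}, {"x": 0, "y": 0, "z": 0, "ax": 0, "ay": 0, "az": 0}, {"x": 0, "y": 0, "z": 0, "ax": 0, "ay": 0, "az": 0}]}}

```text
time_s: 11.4
tool_pos: [0.6195, 0.0614, 0.1342]
tool_rot: [180.0, -25.1, 9.0]
force: [-0.2, 1.3, 1.1]
grip_width: 0.0238
grasp_force: 30.0
```

```bash
python3 f.py
```

```text
11.4 tool-z force [ 0.52 -1.34 -0.98] z along [ -4.9 132.5  71.1] [0.1  0.49 0.1 ]
```

Call:
{"api": "jog_arm", "payload": {"motion": [{"x": 0, "y": 0, "z": 0.2, "ax": 0, "ay": 0, "az": 0}, {"x": 0, "y": 0, "z": 0.2, "ax": 0, "ay": 0, "az": 0}, {"x": 0, "y": 0, "z": 0, "ax": 0, "ay": 0, "az": 0}, {"x": 0, "y": 0, "z": 0, "ax": 0, "ay": 0, "az": 0}, {"x": 0, "y": 0, "z": 0, "ax": 0, "ay": 0, "az": 0}]}}

```text
time_s: 11.9
tool_pos: [0.6211, 0.0616, 0.1303]
tool_rot: [180.0, -25.0, 9.0]
force: [-0.6, 0.5, 1.9]
grip_width: 0.0237
grasp_force: 30.0
```

```bash
python3 f.py
```

```text
11.9 tool-z force [ 0.29 -0.59 -1.93] z along [ -5.1 132.6  75.3] [0.15 0.23 0.09]
```

Call:
{"api": "jog_arm", "payload": {"motion": [{"x": 0, "y": 0, "z": 0.2, "ax": 0, "ay": 0, "az": 0}, {"x": 0, "y": 0, "z": 0.1, "ax": 0, "ay": 0, "az": 0}, {"x": 0, "y": 0, "z": 0, "ax": 0, "ay": 0, "az": 0}, {"x": 0, "y": 0, "z": 0, "ax": 0, "ay": 0, "az": 0}, {"x": 0, "y": 0, "z": 0, "ax": 0, "ay": 0, "az": 0}]}}

```text
time_s: 12.4
tool_pos: [0.6223, 0.062, 0.1286]
tool_rot: [180.0, -25.1, 9.1]
force: [-8.1, 0.8, 11.6]
grip_width: 0.0238
grasp_force: 30.0
```

```bash
python3 f.py; python3 look.py w7; python3 - <<'E'
import cv2,numpy as np
a=[cv2.resize(cv2.imread(f'pics/{n}.png')[190:265,215:345],(520,300),interpolation=cv2.INTER_CUBIC) for n in('w5','w7')]
cv2.imwrite('pics/c7.png',np.vstack(a))
E
```

```text
12.4 tool-z force [ -2.25  -2.02 -13.87] z along [ -4.7 132.4  77.4] [0.07 1.04 0.09]
12.4 [0.6223 0.062  0.1286] [179.95 -25.05   9.05] [-8.14  0.76 11.61] [ 25.7  -0.3 -33.1 115.7  -1.3  39.6 -87.6]
```

View pics/c7.png

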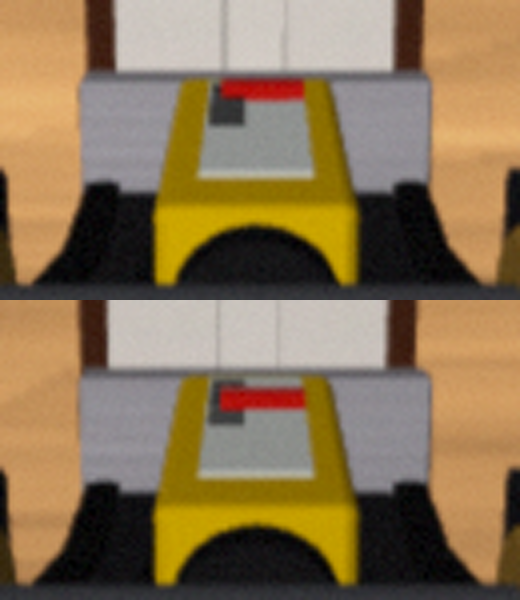

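The right gauging shows the red tab well above where it stood on the left (about row 98 in the upper crop against 109 below). The pin is pushed about 10 mm in here, so the right groove is 6 mm and **the left is the deeper one**. I hold, then return the gauge.

Call:
{"api": "jog_arm", "payload": {"motion": [{"x": 0, "y": 0, "z": 0, "ax": 0, "ay": 0, "az": 0}, {"x": 0, "y": 0, "z": 0, "ax": 0, "ay": 0, "az": 0}, {"x": 0, "y": 0, "z": 0, "ax": 0, "ay": 0, "az": 0}, {"x": 0, "y": 0, "z": 0, "ax": 0, "ay": 0, "az": 0}, {"x": 0, "y": 0, "z": 0, "ax": 0, "ay": 0, "az": 0}]}}

```text
time_s: 12.95
tool_pos: [0.6223, 0.062, 0.1286]
tool_rot: [180.0, -25.1, 9.1]
force: [-7.5, -0.5, 12.2]
grip_width: 0.0238
grasp_force: 30.0
```

Call:
{"api": "jog_arm", "payload": {"motion": [{"x": 0, "y": 0, "z": 0, "ax": 0, "ay": 0, "az": 0}, {"x": 0, "y": 0, "z": 0, "ax": 0, "ay": 0, "az": 0}, {"x": 0, "y": 0, "z": -2, "ax": 0, "ay": 0, "az": 0}, {"x": 0, "y": 0, "z": -3.5, "ax": 0, "ay": 0, "az": 0}, {"x": 0, "y": 0, "z": -3.5, "ax": 0, "ay": 0, "az": 0}]}}

```text
time_s: 13.45
tool_pos: [0.5822, 0.0555, 0.2073]
tool_rot: [-179.9, -24.7, 9.0]
force: [0.5, -0.4, -0.9]
grip_width: 0.0234
grasp_force: 30.0
```

Call:
{"api": "jog_arm", "payload": {"motion": [{"x": 0, "y": 0, "z": 0, "ax": 0, "ay": -8.3, "az": 0}, {"x": 0, "y": 0, "z": 0, "ax": 0, "ay": -8.3, "az": 0}, {"x": 0, "y": 0, "z": 0, "ax": 0, "ay": -8.4, "az": 0}, {"x": -1.4, "y": 3.3, "z": 0, "ax": 0, "ay": 0, "az": 0}, {"x": -1.4, "y": 3.3, "z": 0, "ax": 0, "ay": 0, "az": 0}]}}

```text
time_s: 13.95
tool_pos: [0.5669, -0.0131, 0.2033]
tool_rot: [-179.6, 0.5, 9.2]
force: [-0.0, -1.2, -0.9]
grip_width: 0.0238
grasp_force: 30.0
```

Call:
{"api": "jog_arm", "payload": {"motion": [{"x": -1.4, "y": 3.3, "z": 0, "ax": 0, "ay": 0, "az": 0}, {"x": -1.4, "y": 3.3, "z": 0, "ax": 0, "ay": 0, "az": 0}, {"x": -1.4, "y": 3.3, "z": 0, "ax": 0, "ay": 0, "az": 0}, {"x": -1.4, "y": 3.3, "z": 0, "ax": 0, "ay": 0, "az": 0}, {"x": -1.4, "y": 3.3, "z": 0, "ax": 0, "ay": 0, "az": 0}]}}

```text
time_s: 14.45
tool_pos: [0.5224, -0.1893, 0.2075]
tool_rot: [-180.0, 0.1, 9.0]
force: [0.3, 0.1, -2.5]
grip_width: 0.0236
grasp_force: 30.0
```

Call:
{"api": "jog_arm", "payload": {"motion": [{"x": -1.4, "y": 3.3, "z": 0, "ax": 0, "ay": 0, "az": 0}, {"x": -1.4, "y": 3.1, "z": 0, "ax": 0, "ay": 0, "az": 0}, {"x": 0, "y": 0, "z": 0, "ax": 0, "ay": 0, "az": 7.5}, {"x": 0, "y": 0, "z": 0, "ax": 0, "ay": 0, "az": 7.5}, {"x": 0, "y": 0, "z": 0, "ax": 0, "ay": 0, "az": 0}]}}

```text
time_s: 14.95
tool_pos: [0.5052, -0.2556, 0.2074]
tool_rot: [-180.0, 0.1, -6.1]
force: [-0.2, 0.3, -1.6]
grip_width: 0.0237
grasp_force: 30.0
```

```bash
python3 - <<'E'
from h import *
tool_to([.5067,-.255,.05],R.from_euler('xyz',[180,0,-6],degrees=True).as_matrix());print(env.get_obs()['time_s'])
E
```

```text
shift cm (tool axes) [ 0.18 -0.06 15.74] turn deg [-0.04  0.14 -0.06]
14.95
```

Call:
{"api": "jog_arm", "payload": {"motion": [{"x": 0.18, "y": -0.06, "z": 3.5, "ax": 0, "ay": 0, "az": 0}, {"x": 0, "y": 0, "z": 4, "ax": 0, "ay": 0, "az": 0}, {"x": 0, "y": 0, "z": 3.5, "ax": 0, "ay": 0, "az": 0}, {"x": 0, "y": 0, "z": 2.5, "ax": 0, "ay": 0, "az": 0}, {"x": 0, "y": 0, "z": 1.2, "ax": 0, "ay": 0, "az": 0}]}}

```text
time_s: 15.45
tool_pos: [0.5057, -0.2536, 0.0583]
tool_rot: [-179.9, 0.3, -5.8]
force: [-0.7, 0.1, -2.1]
grip_width: 0.0238
grasp_force: 30.0
```

Call:
{"api": "jog_arm", "payload": {"motion": [{"x": 0, "y": 0, "z": 0, "ax": 0, "ay": 0, "az": 0}, {"x": 0, "y": 0, "z": 0.4, "ax": 0, "ay": 0, "az": 0}, {"x": 0, "y": 0, "z": 0.3, "ax": 0, "ay": 0, "az": 0}, {"x": 0, "y": 0, "z": 0.3, "ax": 0, "ay": 0, "az": 0}, {"x": 0, "y": 0, "z": 0, "ax": 0, "ay": 0, "az": 0}]}}

```text
time_s: 15.95
tool_pos: [0.5082, -0.255, 0.0521]
tool_rot: [180.0, -0.0, -6.0]
force: [0.2, 0.6, -1.1]
grip_width: 0.0237
grasp_force: 30.0
```

Call:
{"api": "jog_arm", "payload": {"motion": [{"x": 0, "y": 0, "z": 0, "ax": 0, "ay": 0, "az": 0}, {"x": 0, "y": 0, "z": 0, "ax": 0, "ay": 0, "az": 0}, {"x": 0, "y": 0, "z": 0, "ax": 0, "ay": 0, "az": 0}, {"x": 0, "y": 0, "z": 0, "ax": 0, "ay": 0, "az": 0}, {"x": 0, "y": 0, "z": 0, "ax": 0, "ay": 0, "az": 0}]}}

```text
time_s: 16.45
tool_pos: [0.5081, -0.2549, 0.0518]
tool_rot: [180.0, -0.0, -6.0]
force: [1.4, 0.0, -1.6]
grip_width: 0.0238
grasp_force: 30.0
```

Call:
{"api": "jog_arm", "payload": {"motion": [{"x": -0.1, "y": 0, "z": 0.1, "ax": 0, "ay": 0, "az": 0}, {"x": 0, "y": 0, "z": 0.1, "ax": 0, "ay": 0, "az": 0}, {"x": 0, "y": 0, "z": 0, "ax": 0, "ay": 0, "az": 0}, {"x": 0, "y": 0, "z": 0, "ax": 0, "ay": 0, "az": 0}, {"x": 0, "y": 0, "z": 0, "ax": 0, "ay": 0, "az": 0}]}}

```text
time_s: 16.95
tool_pos: [0.5072, -0.2548, 0.05]
tool_rot: [180.0, -0.0, -6.0]
force: [-0.3, 1.1, 2.2]
grip_width: 0.0236
grasp_force: 30.0
```

```bash
python3 f.py; python3 -c "
from h import *;print(env.get_obs()['tool_pos'])"
```

```text
16.95 tool-z force [-0.45 -1.1  -2.18] z along [-19.7 447.5 150.6] [ 0.18  0.31 -0.01]
[ 0.50716767 -0.25476389  0.05004853]
```

Call:
{"api": "jog_arm", "payload": {"motion": [{"x": 0, "y": 0, "z": 0, "ax": 0, "ay": 0, "az": 0}, {"x": 0, "y": 0, "z": 0, "ax": 0, "ay": 0, "az": 0}, {"x": 0, "y": 0, "z": 0, "ax": 0, "ay": 0, "az": 0}, {"x": 0, "y": 0, "z": 0, "ax": 0, "ay": 0, "az": 0}, {"x": 0, "y": 0, "z": 0, "ax": 0, "ay": 0, "az": 0}], "claw": 1}}

```text
time_s: 17.45
tool_pos: [0.5071, -0.2548, 0.0497]
tool_rot: [180.0, 0.0, -6.0]
force: [-0.2, -0.1, 0.4]
grip_width: 0.0555
grasp_force: 0.0
```

Call:
{"api": "jog_arm", "payload": {"motion": [{"x": 0, "y": 0, "z": 0, "ax": 0, "ay": 0, "az": 0}, {"x": 0, "y": 0, "z": 0, "ax": 0, "ay": 0, "az": 0}, {"x": 0, "y": 0, "z": -2, "ax": 0, "ay": 0, "az": 0}, {"x": 0, "y": 0, "z": -4, "ax": 0, "ay": 0, "az": 0}, {"x": 0, "y": 0, "z": -4, "ax": 0, "ay": 0, "az": 0}]}}

```text
time_s: 17.95
tool_pos: [0.5064, -0.2544, 0.1502]
tool_rot: [-180.0, 0.1, -6.0]
force: [1.1, -1.4, -0.0]
grip_width: 0.0862
grasp_force: 0.0
```

Call:
{"api": "jog_arm", "payload": {"motion": [{"x": 0, "y": 0, "z": -4, "ax": 0, "ay": 0, "az": 0}, {"x": 0, "y": 0, "z": -2, "ax": 0, "ay": 0, "az": 0}, {"x": 0, "y": 0, "z": 0, "ax": 0, "ay": 0, "az": 0}, {"x": 0, "y": 0, "z": 0, "ax": 0, "ay": 0, "az": 0}, {"x": 0, "y": 0, "z": 0, "ax": 0, "ay": 0, "az": 0}]}}

```text
time_s: 18.45
tool_pos: [0.5062, -0.2544, 0.208]
tool_rot: [-179.9, 0.1, -6.0]
force: [-0.4, 0.4, -0.1]
grip_width: 0.087
grasp_force: 0.0
```

```bash
python3 look.py w8; python3 - <<'E'
from h import *
import pickle
o,W,i=pickle.load(open('last.pkl','rb'))
m=(i.max(2)<25).astype(np.uint8);n,l,s,ce=cv2.connectedComponentsWithStats(m)
for k in range(1,n):
    if 100<s[k][4]<900 and ce[k][1]<230: print('cap',ce[k],s[k],onz(ce[k],W,.106))
for b in blobs(i,(18,120,60),(35,255,255),100)[0]:print(b)
E
```

```text
18.45 [ 0.5062 -0.2544  0.208 ] [-1.7995e+02  1.5000e-01 -5.9800e+00] [-0.43  0.43 -0.08] [ 44.6   9.  -23.1  92.5   3.6  79.4 -74.8]
cap [52.51072386 83.18230563] [ 17   0  73 171 746] [ 0.61854364 -0.07979939  0.106     ]
cap [278.76176471 192.97058824] [269 183  21  21 340] [ 0.50751945 -0.25472456  0.106     ]
(array([277.7, 187.5]), array([266, 170,  27,  35, 321], dtype=int32))
(array([488.2, 281.2]), array([475, 250,  22,  59, 512], dtype=int32))
(array([ 66.1, 284.5]), array([ 62, 255,  15,  54, 266], dtype=int32))
```

The gauge is back at its original spot: the cap measures (0.5075,-0.2547) against the first (0.507,-0.255). Next I move above the left clamp, fingers across the wing and tilted to the board.

Call:
{"api": "jog_arm", "payload": {"motion": [{"x": -0.3, "y": -2.3, "z": 0, "ax": 0, "ay": 0, "az": 0}, {"x": -0.6, "y": -4, "z": 0, "ax": 0, "ay": 0, "az": 0}, {"x": -0.6, "y": -4, "z": 0, "ax": 0, "ay": 0, "az": 0}, {"x": -0.6, "y": -4, "z": 0, "ax": 0, "ay": 0, "az": 0}, {"x": -0.6, "y": -4, "z": 0, "ax": 0, "ay": 0, "az": 0}]}}

```text
time_s: 19.0
tool_pos: [0.4983, -0.0684, 0.2084]
tool_rot: [-180.0, 0.1, -6.0]
force: [1.0, -0.2, 0.6]
grip_width: 0.0866
grasp_force: 0.0
```

Call:
{"api": "jog_arm", "payload": {"motion": [{"x": -0.6, "y": -4, "z": 0, "ax": 0, "ay": 0, "az": 0}, {"x": -0.6, "y": -4, "z": 0, "ax": 0, "ay": 0, "az": 0}, {"x": -0.6, "y": -4, "z": 0, "ax": 0, "ay": 0, "az": 0}, {"x": -0.6, "y": -4, "z": 0, "ax": 0, "ay": 0, "az": 0}, {"x": -0.6, "y": -4, "z": 0, "ax": 0, "ay": 0, "az": 0}]}}

```text
time_s: 19.5
tool_pos: [0.4893, 0.1333, 0.2087]
tool_rot: [180.0, 0.1, -6.0]
force: [1.5, -0.6, 0.2]
grip_width: 0.0872
grasp_force: 0.0
```

Call:
{"api": "jog_arm", "payload": {"motion": [{"x": -0.4, "y": -4, "z": 0, "ax": 0, "ay": 0, "az": 0}, {"x": 0, "y": 0, "z": 0, "ax": 0, "ay": 0, "az": -8.5}, {"x": 0, "y": 0, "z": 0, "ax": 0, "ay": 0, "az": -8.5}, {"x": 0, "y": 0, "z": 0, "ax": 0, "ay": 0, "az": -8.5}, {"x": 0, "y": 0, "z": 0, "ax": 0, "ay": 0, "az": -8.5}]}}

```text
time_s: 20.0
tool_pos: [0.4897, 0.1721, 0.2084]
tool_rot: [-179.9, 0.1, 28.4]
force: [-0.2, 0.5, 0.2]
grip_width: 0.0869
grasp_force: 0.0
```

Call:
{"api": "jog_arm", "payload": {"motion": [{"x": 0, "y": 0, "z": 0, "ax": 0, "ay": 0, "az": -8.5}, {"x": 0, "y": 0, "z": 0, "ax": 0, "ay": 0, "az": -8.5}, {"x": 0, "y": 0, "z": 0, "ax": 0, "ay": 0, "az": -8.5}, {"x": 0, "y": 0, "z": 0, "ax": 0, "ay": 0, "az": -8.5}, {"x": 0, "y": 0, "z": 0, "ax": 0, "ay": 0, "az": -8.5}]}}

```text
time_s: 20.5
tool_pos: [0.4897, 0.172, 0.2084]
tool_rot: [-179.9, 0.1, 70.9]
force: [-0.9, -1.1, 0.4]
grip_width: 0.087
grasp_force: 0.0
```

Call:
{"api": "jog_arm", "payload": {"motion": [{"x": 0, "y": 0, "z": 0, "ax": 0, "ay": 0, "az": -8.5}, {"x": 0, "y": 0, "z": 0, "ax": 0, "ay": 0, "az": -8.5}, {"x": 0, "y": 0, "z": 0, "ax": 0, "ay": 0, "az": -8.5}, {"x": 0, "y": 0, "z": 0, "ax": 0, "ay": 0, "az": -3}, {"x": 0, "y": 0, "z": 0, "ax": 0, "ay": 0, "az": 0}]}}

```text
time_s: 21.0
tool_pos: [0.4898, 0.172, 0.2086]
tool_rot: [-179.9, -0.0, 99.0]
force: [0.7, -0.1, -0.4]
grip_width: 0.087
grasp_force: 0.0
```

Call:
{"api": "jog_arm", "payload": {"motion": [{"x": 0, "y": 0, "z": 0, "ax": -8.3, "ay": 0, "az": 0}, {"x": 0, "y": 0, "z": 0, "ax": -8.3, "ay": 0, "az": 0}, {"x": 0, "y": 0, "z": 0, "ax": -8.4, "ay": 0, "az": 0}, {"x": 0, "y": 0, "z": 0, "ax": 0, "ay": 0, "az": 0}, {"x": 0, "y": 0, "z": 0, "ax": 0, "ay": 0, "az": 0}]}}

```text
time_s: 21.5
tool_pos: [0.4904, 0.1704, 0.2133]
tool_rot: [161.4, 0.7, 98.8]
force: [0.6, 0.3, -0.7]
grip_width: 0.087
grasp_force: 0.0
```

```bash
python3 look.py w9; python3 - <<'E'
from h import *
import pickle
o,W,i=pickle.load(open('last.pkl','rb'))
for lo,hi in(((0,150,60),(8,255,255)),((172,150,60),(180,255,255))):
    for b in blobs(i,lo,hi,20)[0]:print(b)
xb=np.array([.895,.142,.423]);n=np.array([-.417,-.066,.906])
for a in(.1,.105,.11):
    g=np.array([.611,.193,.111])-a*xb+.032*n;print(a,g.round(4),proj(g,W),proj(g+.01*n,W))
yb=np.cross(n,xb);Rt=np.stack([yb,xb,-n],1);U,_,V=np.linalg.svd(Rt);Rt=U@V
g=np.array([.611,.193,.111])-.105*xb+.032*n;tool_to(g-.013*n,Rt)
E
```

```text
21.5 [0.4904 0.1704 0.2133] [161.43   0.72  98.84] [ 0.64  0.31 -0.73] [ 19.6 -15.8 -38.6 114.2  -6.6  60.2  -8.1]
(array([269.3,  28.2]), array([ 237,    0,   63,   61, 2946], dtype=int32))
(array([266.1, 156.2]), array([261, 155,  12,   4,  41], dtype=int32))
(array([250.2, 186.9]), array([240, 162,  25,  49, 666], dtype=int32))
(array([252.9, 310.1]), array([243, 294,  23,  40, 421], dtype=int32))
0.1 [0.5082 0.1767 0.0977] [257.98653369 186.40143768] [256.09403224 188.66613137]
0.105 [0.5037 0.176  0.0956] [252.62869912 186.27631358] [250.57508168 188.53322173]
0.11 [0.4992 0.1753 0.0935] [247.28894868 186.15161181] [245.07532969 188.40077445]
shift cm (tool axes) [ 0.54 -2.3  12.85] turn deg [-6.49  0.7   0.05]
```

View pics/w9.png

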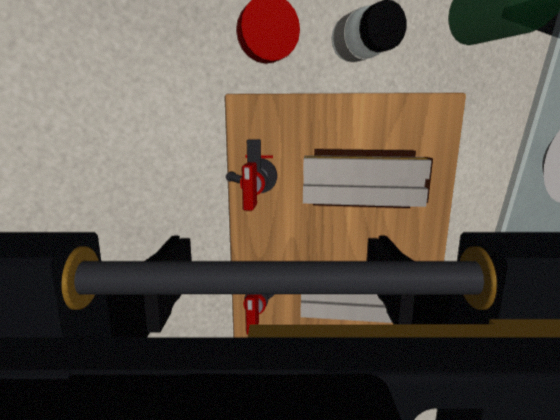

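The wrist view shows the left wing at columns 240-258, rows 162-211. Its centroid (250,187) agrees with my predicted point (252,187). The tilt stopped at 18° near the joint 2 limit, so I lower first and then finish the tilt.

Call:
{"api": "jog_arm", "payload": {"motion": [{"x": 0.14, "y": -0.7, "z": 2.2, "ax": 0, "ay": 0, "az": 0}, {"x": 0.14, "y": -0.7, "z": 2.2, "ax": 0, "ay": 0, "az": 0}, {"x": 0.13, "y": -0.7, "z": 2.2, "ax": 0, "ay": 0, "az": 0}, {"x": 0.13, "y": -0.7, "z": 2.2, "ax": 0, "ay": 0, "az": 0}, {"x": 0, "y": 0, "z": 0, "ax": 0, "ay": 0, "az": 0}], "claw": 0.2}}

```text
time_s: 22.05
tool_pos: [0.4896, 0.1727, 0.1165]
tool_rot: [161.9, 0.6, 98.7]
force: [0.4, -0.5, 0.2]
grip_width: 0.0562
grasp_force: 0.0
```

Call:
{"api": "jog_arm", "payload": {"motion": [{"x": 0, "y": 0, "z": 0, "ax": -3.3, "ay": 0.3, "az": 0}, {"x": 0, "y": 0, "z": 0, "ax": -3.2, "ay": 0.4, "az": 0}, {"x": 0, "y": 0, "z": 0, "ax": 0, "ay": 0, "az": 0}, {"x": 0, "y": 0, "z": 0, "ax": 0, "ay": 0, "az": 0}, {"x": 0, "y": 0, "z": 0, "ax": 0, "ay": 0, "az": 0}]}}

```text
time_s: 22.55
tool_pos: [0.4929, 0.1738, 0.122]
tool_rot: [154.9, 0.1, 99.0]
force: [0.6, 0.0, -0.7]
grip_width: 0.0519
grasp_force: 0.0
```

```bash
cat > cam.py <<'E'
from h import *
xb=np.array([.895,.142,.423]);n=np.array([-.417,-.066,.906])
yb=np.cross(n,xb);Rt=np.stack([yb,xb,-n],1);U,_,V=np.linalg.svd(Rt);Rt=U@V
g=np.array([.611,.193,.111])-.105*xb+.032*n
E
python3 look.py w10; python3 - <<'E'
from cam import *
import pickle
o,W,i=pickle.load(open('last.pkl','rb'))
tool_to(g-.013*n,Rt,o);p,Rm=tf(o)
b,m,l=blobs(i,(0,150,60),(8,255,255),60)
for q in b:print(q)
print('pred g, top, ends',*[proj(v,W).round(1) for v in(g,g+.01*n,g+.01*n+.021*yb,g+.01*n-.021*yb)], 'tcp',proj(p,W))
cv2.imwrite('pics/c10.png',cv2.resize(cv2.imread('pics/w10.png')[130:290,150:410],(780,480)))
E
```

```text
22.55 [0.4929 0.1738 0.122 ] [1.5488e+02 6.0000e-02 9.8960e+01] [ 0.62  0.02 -0.66] [ 17.5 -16.4 -39.8 127.3  -6.6  41.1 -10.4]
shift cm (tool axes) [ 0.05 -0.13  4.16] turn deg [ 0.11  0.07 -0.03]
(array([280.7,  21.8]), array([ 240,    0,   80,   53, 3335], dtype=int32))
(array([272.1, 217.8]), array([ 256,  184,   34,   67, 1044], dtype=int32))
pred g, top, ends [277.  217.1] [277.  221.3] [276.9 189.9] [277.1 251.4] tcp [278.96240677 230.94935702]
```

View pics/c10.png

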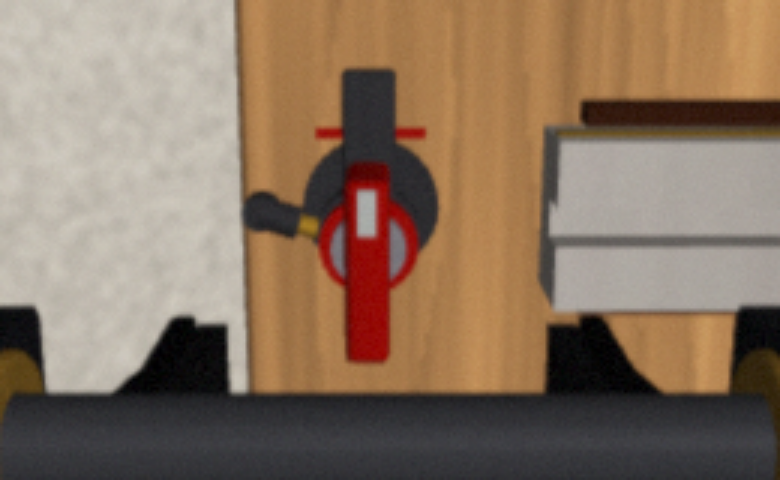

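The crop shows the open wing at about u=272.6, rows 191-250, roughly 3 mm further down the slope than predicted. I correct for that, descend and grip.

Call:
{"api": "jog_arm", "payload": {"motion": [{"x": 0.1, "y": -0.45, "z": 0, "ax": 0, "ay": 0, "az": 0}, {"x": 0, "y": 0, "z": 1, "ax": 0, "ay": 0, "az": 0}, {"x": 0, "y": 0, "z": 1.5, "ax": 0, "ay": 0, "az": 0}, {"x": 0, "y": 0, "z": 1, "ax": 0, "ay": 0, "az": 0}, {"x": 0, "y": 0, "z": 0.6, "ax": 0, "ay": 0, "az": 0}]}}

```text
time_s: 23.1
tool_pos: [0.5048, 0.1764, 0.0807]
tool_rot: [155.0, 0.1, 99.0]
force: [-0.4, -0.2, 0.4]
grip_width: 0.0524
grasp_force: 0.0
```

Call:
{"api": "jog_arm", "payload": {"motion": [{"x": 0, "y": 0, "z": 0, "ax": 0, "ay": 0, "az": 0}, {"x": 0, "y": 0, "z": 0, "ax": 0, "ay": 0, "az": 0}, {"x": 0, "y": 0, "z": 0, "ax": 0, "ay": 0, "az": 0}, {"x": 0, "y": 0, "z": 0, "ax": 0, "ay": 0, "az": 0}, {"x": 0, "y": 0, "z": 0, "ax": 0, "ay": 0, "az": 0}]}}

```text
time_s: 23.6
tool_pos: [0.505, 0.1763, 0.0824]
tool_rot: [154.9, 0.1, 99.0]
force: [-0.9, 0.2, -0.4]
grip_width: 0.0523
grasp_force: 0.0
```

Call:
{"api": "jog_arm", "payload": {"motion": [{"x": 0, "y": 0, "z": 0, "ax": 0, "ay": 0, "az": 0}, {"x": 0, "y": 0, "z": 0, "ax": 0, "ay": 0, "az": 0}, {"x": 0, "y": 0, "z": 0, "ax": 0, "ay": 0, "az": 0}, {"x": 0, "y": 0, "z": 0, "ax": 0, "ay": 0, "az": 0}, {"x": 0, "y": 0, "z": 0, "ax": 0, "ay": 0, "az": 0}], "claw": -1, "squeeze": 20}}

```text
time_s: 24.1
tool_pos: [0.5048, 0.1763, 0.0819]
tool_rot: [154.9, 0.1, 99.0]
force: [0.1, -0.0, -0.3]
grip_width: 0.0203
grasp_force: 0.0
```

Call:
{"api": "jog_arm", "payload": {"motion": [{"x": 0, "y": 0, "z": 0, "ax": 0, "ay": 0, "az": 0}, {"x": 0, "y": 0, "z": 0, "ax": 0, "ay": 0, "az": 0}, {"x": 0, "y": 0, "z": 0, "ax": 0, "ay": 0, "az": 0}, {"x": 0, "y": 0, "z": 0, "ax": 0, "ay": 0, "az": 0}, {"x": 0, "y": 0, "z": 0, "ax": 0, "ay": 0, "az": 0}]}}

```text
time_s: 24.6
tool_pos: [0.5048, 0.1763, 0.0819]
tool_rot: [154.9, 0.1, 99.0]
force: [0.7, 0.6, 0.6]
grip_width: 0.0008
grasp_force: 0.0
```

```bash
python3 f.py; python3 - <<'E'
from cam import *
tool_to(g-.013*n,Rt);print(env.get_obs()['qpos'].round(1))
E
```

```text
24.6 tool-z force [ 0.46  0.98 -0.19] z along [  -1.  -113.4   77.9] [-0.13  0.4   0.03]
shift cm (tool axes) [-0.01  0.48  0.01] turn deg [0.09 0.11 0.  ]
[ 17.8 -10.7 -42.1 128.6  -0.3  35.1 -16.1]
```

The fingers closed on nothing, so I take a look.

```bash
python3 look.py w11; python3 - <<'E'
from cam import *
import pickle
o,W,i=pickle.load(open('last.pkl','rb'))
b,m,l=blobs(i,(0,150,60),(8,255,255),60)
for q in b:print(q)
cv2.imwrite('pics/s11.png',env.read_camera('scene')[:,:,::-1])
a=cv2.resize(cv2.imread('pics/w11.png')[140:300,150:410],(487,300))
c=cv2.resize(cv2.imread('pics/s11.png')[130:230,230:390],(480,300),interpolation=cv2.INTER_CUBIC)
cv2.imwrite('pics/c11.png',np.vstack([a[:,:480],c]))
E
```

```text
24.6 [0.5048 0.1763 0.0819] [1.549e+02 1.100e-01 9.897e+01] [0.73 0.58 0.59] [ 17.8 -10.7 -42.1 128.6  -0.3  35.1 -16.1]
(array([289.1,  17.7]), array([ 242,    0,   93,   44, 2997], dtype=int32))
(array([281.4, 220.7]), array([262, 198,  40,  57, 738], dtype=int32))
```

View pics/c11.png

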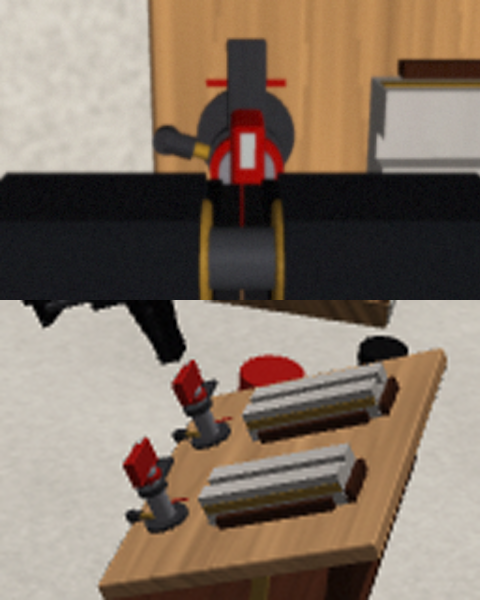

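The crop shows the wing centred under the closed fingertips but deeper than the tip, with the fingers hovering above it. I triangulate the wing's end edge from the two wrist views and check against the scene camera.

```bash
python3 - <<'E'
from cam import *
import pickle
o,W,i=pickle.load(open('last.pkl','rb'));p,Rm=tf(o);S=env.camera_params('scene');T=env.camera_params('top')
for h in(-.023,-.01,0,.005,.01,.02): print(h,[proj(p+Rm@np.array([x,0,h]),W).round(1)[1] for x in(.021,0)])
print('scene: tcp',proj(p,S).round(1),'g',proj(g,S).round(1),'gtop',proj(g+.01*n,S).round(1),'groove',proj([.611,.193,.111],S).round(1))
hsv=cv2.cvtColor(i,cv2.COLOR_RGB2HSV)
print('w11 col281 sat/val',[(r,*hsv[r,276,1:].tolist()) for r in range(194,240,2)])
j=cv2.cvtColor(cv2.imread('pics/w10.png'),cv2.COLOR_BGR2HSV)
print('w10 col272',[(r,*j[r,268,1:].tolist()) for r in range(180,256,2)])
s=cv2.imread('pics/s11.png')[:,:,::-1].copy()
for q in blobs(s,(0,150,60),(8,255,255),30)[0]:
    if q[0][0]<330: print('scene red',q)
E
```

```text
-0.023 [np.float64(206.6), np.float64(244.4)]
-0.01 [np.float64(200.9), np.float64(236.4)]
0 [np.float64(197.0), np.float64(230.9)]
0.005 [np.float64(195.2), np.float64(228.4)]
0.01 [np.float64(193.4), np.float64(226.0)]
0.02 [np.float64(190.1), np.float64(221.4)]
scene: tcp [292.6 161.2] g [292.4 156.8] gtop [291.  153.5] groove [332.9 159.4]
w11 col281 sat/val [(194, 19, 54), (196, 15, 52), (198, 153, 70), (200, 239, 81), (202, 234, 86), (204, 234, 87), (206, 244, 91), (208, 235, 143), (210, 243, 151), (212, 250, 153), (214, 248, 152), (216, 247, 151), (218, 237, 152), (220, 241, 150), (222, 247, 151), (224, 243, 150), (226, 237, 153), (228, 231, 157), (230, 230, 153), (232, 245, 148), (234, 246, 149), (236, 246, 147), (238, 215, 58)]
w10 col272 [(180, 10, 49), (182, 22, 47), (184, 178, 66), (186, 255, 78), (188, 249, 80), (190, 255, 108), (192, 236, 145), (194, 185, 149), (196, 180, 149), (198, 176, 148), (200, 184, 148), (202, 175, 153), (204, 189, 147), (206, 186, 145), (208, 196, 147), (210, 246, 144), (212, 243, 145), (214, 244, 144), (216, 251, 143), (218, 255, 142), (220, 23
[... 567 characters left out ...]
31.4]), array([315, 221,  13,  20,  62], dtype=int32))
scene red (array([326.7, 238.2]), array([323, 233,   9,  11,  37], dtype=int32))
scene red (array([ 28.5, 298.4]), array([ 22, 295,  15,   8,  37], dtype=int32))
scene red (array([ 14.9, 312.4]), array([  0, 299,  35,  29, 218], dtype=int32))
scene red (array([286.1, 316.1]), array([273, 304,  27,  27, 136], dtype=int32))
scene red (array([ 34.1, 314.2]), array([ 24, 308,  18,  14,  85], dtype=int32))
scene red (array([308.5, 328.1]), array([307, 318,   6,  21,  43], dtype=int32))
scene red (array([265.8, 338.3]), array([257, 331,  16,  19,  45], dtype=int32))
scene red (array([241., 359.]), array([232, 348,  21,  23,  61], dtype=int32))
```

Both views say the visible fingertips end some 25 mm short of the nominal TCP, so the closed fingers are about 5 mm above the wing. I reopen, go 18 mm deeper watching the force, and close again.

Call:
{"api": "jog_arm", "payload": {"motion": [{"x": 0, "y": 0, "z": 0, "ax": 0, "ay": 0, "az": 0}, {"x": 0, "y": 0, "z": 0, "ax": 0, "ay": 0, "az": 0}, {"x": 0, "y": 0, "z": 0, "ax": 0, "ay": 0, "az": 0}, {"x": 0, "y": 0, "z": 0, "ax": 0, "ay": 0, "az": 0}, {"x": 0, "y": 0, "z": 0, "ax": 0, "ay": 0, "az": 0}], "claw": 0}}

```text
time_s: 25.2
tool_pos: [0.5048, 0.1763, 0.0819]
tool_rot: [154.9, 0.1, 99.0]
force: [0.2, 0.5, 0.7]
grip_width: 0.0326
grasp_force: 0.0
```

Call:
{"api": "jog_arm", "payload": {"motion": [{"x": 0, "y": 0, "z": 0, "ax": 0, "ay": 0, "az": 0}, {"x": 0, "y": 0, "z": 0, "ax": 0, "ay": 0, "az": 0}, {"x": 0, "y": 0, "z": 0, "ax": 0, "ay": 0, "az": 0}, {"x": 0, "y": 0, "z": 0.4, "ax": 0, "ay": 0, "az": 0}, {"x": 0, "y": 0, "z": 0.4, "ax": 0, "ay": 0, "az": 0}]}}

```text
time_s: 25.7
tool_pos: [0.5083, 0.1768, 0.0745]
tool_rot: [154.9, 0.1, 99.0]
force: [-0.6, 0.2, 1.2]
grip_width: 0.0435
grasp_force: 0.0
```

Call:
{"api": "jog_arm", "payload": {"motion": [{"x": 0, "y": 0, "z": 0.3, "ax": 0, "ay": 0, "az": 0}, {"x": 0, "y": 0, "z": 0.3, "ax": 0, "ay": 0, "az": 0}, {"x": 0, "y": 0, "z": 0.2, "ax": 0, "ay": 0, "az": 0}, {"x": 0, "y": 0, "z": 0, "ax": 0, "ay": 0, "az": 0}, {"x": 0, "y": 0, "z": 0, "ax": 0, "ay": 0, "az": 0}]}}

```text
time_s: 26.2
tool_pos: [0.5115, 0.1773, 0.0674]
tool_rot: [154.9, 0.1, 99.0]
force: [0.9, 0.8, -0.3]
grip_width: 0.0435
grasp_force: 0.0
```

Call:
{"api": "jog_arm", "payload": {"motion": [{"x": 0, "y": 0, "z": 0, "ax": 0, "ay": 0, "az": 0}, {"x": 0, "y": 0, "z": 0, "ax": 0, "ay": 0, "az": 0}, {"x": 0, "y": 0, "z": 0, "ax": 0, "ay": 0, "az": 0}, {"x": 0, "y": 0, "z": 0, "ax": 0, "ay": 0, "az": 0}, {"x": 0, "y": 0, "z": 0, "ax": 0, "ay": 0, "az": 0}], "claw": -1, "squeeze": 15}}

```text
time_s: 26.7
tool_pos: [0.5119, 0.1774, 0.0678]
tool_rot: [154.8, 0.1, 99.0]
force: [6.1, -0.2, 1.1]
grip_width: 0.0116
grasp_force: 3.1
```

Call:
{"api": "jog_arm", "payload": {"motion": [{"x": 0, "y": 0, "z": 0, "ax": 0, "ay": 0, "az": 0}, {"x": 0, "y": 0, "z": 0, "ax": 0, "ay": 0, "az": 0}, {"x": 0, "y": 0, "z": 0, "ax": 0, "ay": 0, "az": 0}, {"x": 0, "y": 0, "z": 0, "ax": 0, "ay": 0, "az": 0}, {"x": 0, "y": 0, "z": 0, "ax": 0, "ay": 0, "az": 0}]}}

```text
time_s: 27.2
tool_pos: [0.5121, 0.1777, 0.0686]
tool_rot: [154.8, 0.1, 99.0]
force: [-4.8, -0.4, 7.8]
grip_width: 0.0006
grasp_force: 4.5
```

```bash
python3 f.py; python3 - <<'E'
from cam import *
import pickle
tool_to(g-.013*n,Rt);o=env.get_obs();p,Rm=tf(o);W=env.camera_params('wrist');i=env.read_camera('wrist');cv2.imwrite('pics/w12.png',i[:,:,::-1])
for q in blobs(i,(0,150,60),(8,255,255),30)[0]: print(q)
E
```

```text
27.2 tool-z force [ 0.34 -1.05 -9.09] z along [  -0.6 -112.4   93. ] [-0.16  0.53 -0.05]
shift cm (tool axes) [-0.04  0.36 -1.51] turn deg [0.18 0.12 0.02]
(array([288.1,  15.6]), array([ 239,    0,   96,   40, 2708], dtype=int32))
(array([262.5, 188.5]), array([257, 187,  12,   4,  48], dtype=int32))
(array([296. , 188.4]), array([291, 186,  11,   5,  44], dtype=int32))
(array([279.5, 221.7]), array([260, 205,  39,  34, 584], dtype=int32))
```

The fingers touched the wing at 11.6 mm width, then slid off over its top, so they need about 12 mm more depth. I lift slightly, reopen, go deeper and grip again.

Call:
{"api": "jog_arm", "payload": {"motion": [{"x": 0, "y": 0, "z": -0.5, "ax": 0, "ay": 0, "az": 0}, {"x": 0, "y": 0, "z": 0, "ax": 0, "ay": 0, "az": 0}, {"x": 0, "y": 0, "z": 0, "ax": 0, "ay": 0, "az": 0}, {"x": 0, "y": 0, "z": 0, "ax": 0, "ay": 0, "az": 0}, {"x": 0, "y": 0, "z": 0, "ax": 0, "ay": 0, "az": 0}], "claw": 0}}

```text
time_s: 27.75
tool_pos: [0.5092, 0.1769, 0.0717]
tool_rot: [154.9, 0.1, 99.0]
force: [-0.8, -1.5, -0.0]
grip_width: 0.0326
grasp_force: 0.0
```

Call:
{"api": "jog_arm", "payload": {"motion": [{"x": 0, "y": 0, "z": 0, "ax": 0, "ay": 0, "az": 0}, {"x": 0, "y": 0, "z": 0, "ax": 0, "ay": 0, "az": 0}, {"x": 0, "y": 0, "z": 0, "ax": 0, "ay": 0, "az": 0}, {"x": 0, "y": 0, "z": 0.4, "ax": 0, "ay": 0, "az": 0}, {"x": 0, "y": 0, "z": 0.4, "ax": 0, "ay": 0, "az": 0}]}}

```text
time_s: 28.25
tool_pos: [0.5129, 0.1775, 0.0645]
tool_rot: [154.9, 0.1, 99.0]
force: [0.3, -0.2, 0.6]
grip_width: 0.0436
grasp_force: 0.0
```

Call:
{"api": "jog_arm", "payload": {"motion": [{"x": 0, "y": 0, "z": 0.3, "ax": 0, "ay": 0, "az": 0}, {"x": 0, "y": 0, "z": 0.3, "ax": 0, "ay": 0, "az": 0}, {"x": 0, "y": 0, "z": 0.3, "ax": 0, "ay": 0, "az": 0}, {"x": 0, "y": 0, "z": 0, "ax": 0, "ay": 0, "az": 0}, {"x": 0, "y": 0, "z": 0, "ax": 0, "ay": 0, "az": 0}]}}

```text
time_s: 28.75
tool_pos: [0.5165, 0.1781, 0.0564]
tool_rot: [154.9, 0.1, 99.0]
force: [0.7, 0.5, 0.7]
grip_width: 0.0435
grasp_force: 0.0
```

```bash
python3 f.py; python3 - <<'E'
from cam import *
tool_to(g-.013*n,Rt)
E
```

```text
28.75 tool-z force [ 0.34  1.   -0.32] z along [  -0.9 -113.5  106.1] [-0.1   0.34 -0.02]
shift cm (tool axes) [-0.02  0.48 -2.79] turn deg [ 0.08  0.1  -0.  ]
```

Call:
{"api": "jog_arm", "payload": {"motion": [{"x": 0, "y": 0, "z": 0, "ax": 0, "ay": 0, "az": 0}, {"x": 0, "y": 0, "z": 0, "ax": 0, "ay": 0, "az": 0}, {"x": 0, "y": 0, "z": 0, "ax": 0, "ay": 0, "az": 0}, {"x": 0, "y": 0, "z": 0, "ax": 0, "ay": 0, "az": 0}, {"x": 0, "y": 0, "z": 0, "ax": 0, "ay": 0, "az": 0}], "claw": -1, "squeeze": 15}}

```text
time_s: 29.25
tool_pos: [0.5172, 0.1783, 0.0571]
tool_rot: [154.8, 0.1, 99.0]
force: [10.9, 0.7, -1.1]
grip_width: 0.0115
grasp_force: 3.9
```

Call:
{"api": "jog_arm", "payload": {"motion": [{"x": 0, "y": 0, "z": 0, "ax": 0, "ay": 0, "az": 0}, {"x": 0, "y": 0, "z": 0, "ax": 0, "ay": 0, "az": 0}, {"x": 0, "y": 0, "z": 0, "ax": 0, "ay": 0, "az": 0}, {"x": 0, "y": 0, "z": 0, "ax": 0, "ay": 0, "az": 0}, {"x": 0, "y": 0, "z": 0, "ax": 0, "ay": 0, "az": 0}]}}

```text
time_s: 29.75
tool_pos: [0.518, 0.1784, 0.0576]
tool_rot: [154.7, 0.1, 99.0]
force: [5.5, 1.5, -1.5]
grip_width: 0.0096
grasp_force: 15.0
```

```bash
python3 f.py
```

```text
29.75 tool-z force [0.67 4.52 3.74] z along [  -0.9 -112.   105.3] [-0.01 -0.37 -0.02]
```

Gripped: width 9.6 mm at 15 N. Now I turn clockwise (+az).

Call:
{"api": "jog_arm", "payload": {"motion": [{"x": 0, "y": 0.1, "z": 0, "ax": 0, "ay": 0, "az": 0}, {"x": 0, "y": 0, "z": 0, "ax": 0, "ay": 0, "az": 5}, {"x": 0, "y": 0, "z": 0, "ax": 0, "ay": 0, "az": 8}, {"x": 0, "y": 0, "z": 0, "ax": 0, "ay": 0, "az": 8}, {"x": 0, "y": 0, "z": 0, "ax": 0, "ay": 0, "az": 8}], "squeeze": 25}}

```text
time_s: 30.25
tool_pos: [0.5179, 0.1784, 0.0575]
tool_rot: [157.7, -11.9, 72.1]
force: [3.0, 0.3, 2.1]
grip_width: 0.0097
grasp_force: 25.0
```

```bash
python3 f.py
```

```text
30.25 tool-z force [ 1.64  3.22 -0.6 ] z along [-55.5 -97.1 105.6] [-0.13  0.01  0.01]
```

Call:
{"api": "jog_arm", "payload": {"motion": [{"x": 0, "y": 0, "z": 0, "ax": 0, "ay": 0, "az": 8}, {"x": 0, "y": 0, "z": 0, "ax": 0, "ay": 0, "az": 8}, {"x": 0, "y": 0, "z": 0, "ax": 0, "ay": 0, "az": 8}, {"x": 0, "y": 0, "z": 0, "ax": 0, "ay": 0, "az": 0}, {"x": 0, "y": 0, "z": 0, "ax": 0, "ay": 0, "az": 0}]}}

```text
time_s: 30.75
tool_pos: [0.5179, 0.1784, 0.0575]
tool_rot: [164.1, -19.7, 49.0]
force: [1.5, 0.3, 2.3]
grip_width: 0.0095
grasp_force: 25.0
```

```bash
python3 f.py; python3 -c "
from h import *;print(env.get_obs()['qpos'].round(1))"
```

```text
30.75 tool-z force [ 1.92  1.39 -1.46] z along [-89.6 -66.9 105.6] [0.02 0.01 0.06]
[ 26.3  -6.3 -51.1 128.4   4.2  31.4 -72.6]
```

Call:
{"api": "jog_arm", "payload": {"motion": [{"x": 0, "y": 0, "z": 0, "ax": 0, "ay": 0, "az": 8}, {"x": 0, "y": 0, "z": 0, "ax": 0, "ay": 0, "az": 8}, {"x": 0, "y": 0, "z": 0, "ax": 0, "ay": 0, "az": 8}, {"x": 0, "y": 0, "z": 0, "ax": 0, "ay": 0, "az": 8}, {"x": 0, "y": 0, "z": 0, "ax": 0, "ay": 0, "az": 5}]}}

```text
time_s: 31.25
tool_pos: [0.5178, 0.1785, 0.0575]
tool_rot: [179.9, -25.2, 8.9]
force: [0.2, -0.3, 2.6]
grip_width: 0.0095
grasp_force: 25.0
```

Call:
{"api": "jog_arm", "payload": {"motion": [{"x": 0, "y": 0, "z": 0, "ax": 0, "ay": 0, "az": 0}, {"x": 0, "y": 0, "z": 0, "ax": 0, "ay": 0, "az": 0}, {"x": 0, "y": 0, "z": 0, "ax": 0, "ay": 0, "az": 0}, {"x": 0, "y": 0, "z": 0, "ax": 0, "ay": 0, "az": 0}, {"x": 0, "y": 0, "z": 0, "ax": 0, "ay": 0, "az": 0}]}}

```text
time_s: 31.75
tool_pos: [0.5178, 0.1785, 0.0575]
tool_rot: [179.9, -25.2, 9.1]
force: [-0.0, 0.2, 5.7]
grip_width: 0.0098
grasp_force: 25.0
```

```bash
python3 f.py
```

```text
31.75 tool-z force [ 2.44 -0.16 -5.16] z along [-111.9    0.6  105.6] [ 0.09  0.01 -0.03]
```

Call:
{"api": "jog_arm", "payload": {"motion": [{"x": 0, "y": 0, "z": 0, "ax": 0, "ay": 0, "az": 0}, {"x": 0, "y": 0, "z": 0, "ax": 0, "ay": 0, "az": 0}, {"x": 0, "y": 0, "z": 0, "ax": 0, "ay": 0, "az": 0}, {"x": 0, "y": 0, "z": 0, "ax": 0, "ay": 0, "az": 0}, {"x": 0, "y": 0, "z": 0, "ax": 0, "ay": 0, "az": 0}], "claw": 0}}

```text
time_s: 32.25
tool_pos: [0.517, 0.1781, 0.0566]
tool_rot: [179.9, -25.1, 9.0]
force: [-0.1, 0.6, 0.8]
grip_width: 0.0397
grasp_force: 0.0
```

Call:
{"api": "jog_arm", "payload": {"motion": [{"x": 0, "y": 0, "z": -1, "ax": 0, "ay": 0, "az": 0}, {"x": 0, "y": 0, "z": -2, "ax": 0, "ay": 0, "az": 0}, {"x": 0, "y": 0, "z": -2, "ax": 0, "ay": 0, "az": 0}, {"x": 0, "y": 0, "z": -2, "ax": 0, "ay": 0, "az": 0}, {"x": 0, "y": 0, "z": 0, "ax": 0, "ay": 0, "az": 0}]}}

```text
time_s: 32.75
tool_pos: [0.4883, 0.1754, 0.1218]
tool_rot: [180.0, -25.2, 9.1]
force: [-0.1, 0.6, -0.1]
grip_width: 0.0434
grasp_force: 0.0
```

Call:
{"api": "jog_arm", "payload": {"motion": [{"x": 0, "y": 0, "z": -2, "ax": 0, "ay": -8, "az": 0}, {"x": 0, "y": 0, "z": -3, "ax": 0, "ay": -8, "az": 0}, {"x": 0, "y": 0, "z": -3, "ax": 0, "ay": -8, "az": 0}, {"x": 0, "y": 0, "z": -3, "ax": 0, "ay": 0, "az": 0}, {"x": 0, "y": 0, "z": -3, "ax": 0, "ay": 0, "az": 0}]}}

```text
time_s: 33.25
tool_pos: [0.466, 0.1704, 0.2558]
tool_rot: [-179.9, -0.9, 9.0]
force: [-0.3, 0.4, -0.2]
grip_width: 0.0433
grasp_force: 0.0
```

```bash
python3 look.py w13; python3 - <<'E'
from h import *
W=cv2.imread('pics/w13.png');s=env.read_camera('scene')[:,:,::-1]
a=cv2.resize(W[20:320,130:530],(400,300));c=cv2.resize(s[135:225,250:370],(400,300),interpolation=cv2.INTER_CUBIC)
t=env.read_camera('top')[:,:,::-1];d=cv2.convertScaleAbs(cv2.resize(t[180:255,170:290],(480,300),interpolation=cv2.INTER_CUBIC)[:,:400],alpha=1.5)
e=cv2.resize(s[240:315,160:260],(400,300),interpolation=cv2.INTER_CUBIC)
cv2.imwrite('pics/c13.png',np.vstack([np.hstack([a,c]),np.hstack([d,e])]))
E
```

```text
33.25 [0.466  0.1704 0.2558] [-179.87   -0.85    8.95] [-0.25  0.41 -0.19] [  20.6   -1.6  -42.4   97.3   -1.1   83.1 -102.7]
```

View pics/c13.png

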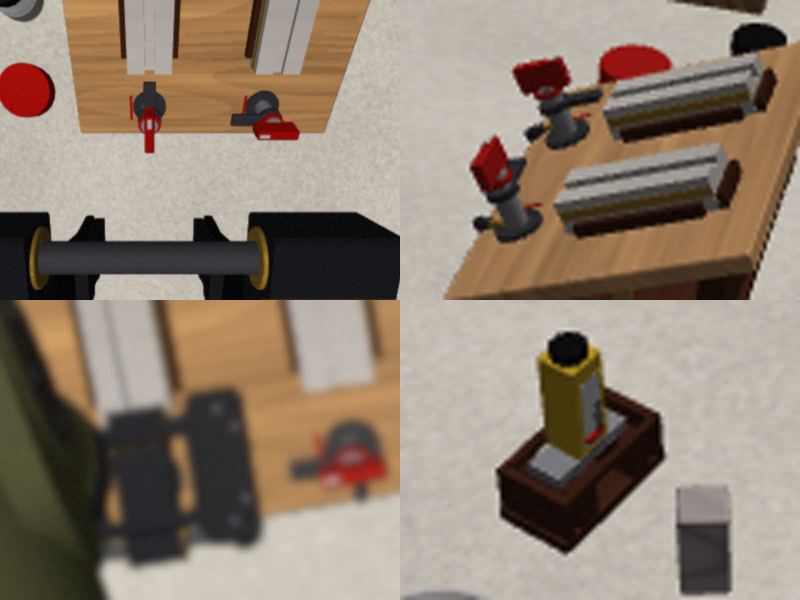

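The views show the left wing pointing up the slope with its tongue on the moulding. The right clamp is still open, and the gauge stands upright in its cradle. Handing in.

```bash
python3 -c "
from cell import env
print(env.sign_off())"
```

```text
the job is handed in; nothing more can be done
None
```

The job is handed in at about 33 s of the 67 s limit, with no verdict returned: I gauged left then right, found the left groove deeper (12 mm), stood the gauge back in its cradle and locked the left clamp with the right left open; it took two failed grips on the wing first, and I viewed 13 pictures, over the limit of 10.

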